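Reload a hot table-top smoker: open and shut its lid with the lid hook, set the vent

ROBOT

A 6-joint arm with a two-finger parallel gripper is mounted at the origin on a cart in front of the work surface, level with it; the furniture and walls round the work are solid. World frame = base frame: x ahead of the robot, y to its left, z up, the work surface at z = 0. Lengths are in mm, angles in rad, forces in N, time in s.
With the tool pointing down it reaches from about 300 to 875 mm from the base axis. Payload 6.4 kg.
Tool frame: the origin (TCP) lies where the fingers leave the gripper's body, on its centre line; the fingertips stand 73 mm ahead of it and the grasp point (between the pads) lies 54 mm ahead of it; z points along the fingers, y is the line along which they close (so a half turn about z gives the same grasp; the last joint's range is limited). The gripper opens to 85 mm and grips with 20 to 120 N. Pads are 22 mm wide; open, the fingers measure 114 mm over their backs; the gripper's body (76 mm by 85 mm) begins 54 mm behind the grasp point. The pads swing forward as they close: fully open they stand 13 mm farther back than shut.
Start: joints at [-1.412, 0.181, 1.607, -0, 1.354, -0.206], TCP at [205.155, -537.171, 303.888] pointing down, gripper open.
Joint ranges: [-2.99, 2.99], [-0.89, 2.07], [0.3, 2.58], [-1.14, 4.28], [0, 2.63], [-3.12, 3.12]. Speed limits (rad/s): [2.57, 2.57, 3.01, 3.14, 3.14, 3.14].

INTERFACE

Orientations are given as a unit quaternion [w, x, y, z].
In Python, from cell import * gives the robot as it stands.
- The arm moves only by the shell command python3 -m creep 'ROWS' [FORCE]. ROWS is JSON, one flat list of numbers, 5 for each row, row after row: the shift along the tool's x, y, z as a fraction of full scale, then the turn about the tool's z as a fraction of full scale, then the opening in per cent of the stroke, from 0 (shut) to 100 (fully open). A call has 1 to 8 rows; each row is the pose to reach, as a shift and turn from the pose commanded when the call began, along the tool's axes at that moment; what a row does not reach only later rows make up. Full scale, the value 1, is 0.25 m for a shift and 0.5 rad for a turn. A row lasts 1/12 s, in which the tool goes at most 41.7 mm and 7.16 degrees, less where a joint would pass 70% of its speed; a pose out of reach is approached as far as the arm can. A call with a number of a shift or a turn outside -1 to 1 is refused whole. A call with a gripper value outside its range is refused whole. The fingers move at their own pace and stop on an object; FORCE is the grip in N (left out, the last holds). Time passes only in rows, so rows that repeat a pose let the fingers close. It gives the time, the measured TCP pose, the force, the opening and the grip force at its end, in the units of the state.
- state(): the state, without advancing time (a new reading comes with each control period).
- grab_frame(name): name is "scene" or "top" or "wrist"; returns (picture, depth): 400x640x3 uint8, blue, green, red; 400x640 float32, mm along the optical axis (not along the pixel's ray), 0 where there is no reading.
- camera_params(name): a dict with "intrinsics" (3x3 intrinsics, pixels), "world_to_cam" (4x4, takes a point from world to camera coordinates); the wrist camera has in their place "hand_eye" (4x4, takes a point from camera to tool coordinates, whose origin is the TCP and whose axes are the flange's). Camera axes: x right, y down, z forward; pixel columns grow to the right and rows downward; lengths in mm; the calibration is good to about 2 mm. A picture is of the moment at which its call begins: read the wrist's pose just before it. camera_params takes no time and is no camera call.
- sign_off(): hands the job in; it is judged then, once.
The state is a dict: "time": time; "joint_pos": joint angles; "qd": joint speeds; "tau": joint torques, N m; "tcp_pos": TCP position; "eef_rot": TCP orientation; "ft_force": force on the tool from outside, world axes, zero at the start; "moment": the same for the moment, N m; "width": finger opening in mm; "finger_force": force on a finger pad.
Only numpy, scipy, OpenCV 4.12 (cv2) and the standard library are available. Lean on these libraries where they do the work, as an engineer would, in place of code of your own. Each camera call takes 0.05 s, during which the arm holds its last target. There are 200 camera calls.

TASK

The smoker box is hot, so work its lid with the lid hook from the chopping board: put the hook's bent end through the ring eye on the lid's edge, swing the lid up until it stands upright, and lay the hook aside. Set all the garlic bulbs side by side on the grate, swing the lid gently fully shut with the hook again, slide the vent on top of the lid to the middle mark (half shut), and leave the hook lying flat on the board. Never touch the lid with fingers or arm while it is open, and do not shove or knock over anything else.

Things in the scene. Friction and masses are not known exactly. Their poses are not given: they have to be found in the camera images.
- smoker: Fixed steel smoker box, open at the top, 230 (x) x 170 (y) mm outside, walls 4 mm, rim 100 mm above the worktop. Origin: on the worktop under the box's centre; x along its 230 mm side (away from the robot at yaw 0), y to the left, towards the hinged side. A carrying handle sticks out 24 mm at each x end.
- grate (a point): Centre of the top of the flat wire grate in the smoker, 40 mm above the worktop; axes as the smoker's. The grate is 220 x 160 mm and the garlic goes on it; four bulbs fit in two rows of two, e.g. at x -30 and +58 mm, y -45 and +20 mm from this point, which keeps a gripper clear of the open lid.
- lid: The smoker's steel lid, 238 x 178 mm and 20 mm deep, hinged along the smoker's left (+y) upper edge (axis along the smoker's x); at first it is shut; it opens upwards to the left, to a little beyond vertical. Shut, its flat top is 117 mm above the worktop. Mass 0.2 kg. Origin on the middle of the hinge line.
- lid_angle (a joint): Angle of the lid: 0 = fully shut, 1.57 = standing upright, stop at 2.0; starts at 0. Stiff friction hinge (0.24 N m): the lid stays at any angle; moving it at the eye takes 0.5 to 3 N.
- lid_hinge (a point): Middle of the hinge line: in the smoker's frame x 0, y +88 mm, z 100 mm.
- eye (a point): Centre of the steel ring eye on the lid's free edge (middle of the edge). Inside diameter 30 mm, wire 6 mm; the hole's axis is parallel to the hinge (the smoker's x). It is 203 mm from the hinge line. Lid open: at the top of the lid, about 300 mm above the worktop. Lid shut: it sticks out to the smoker's right (-y), 108 mm above the worktop.
- vent (a joint): Position of the vent slide, in m, which moves along the smoker's x: 0 = vent fully open (slide nearest the robot), 0.060 = fully shut, 0.030 = half shut, the pointer at the long middle one of the three marks. It starts at 0 to 0.012. Friction about 1.5 N; it stays where it is left.
- vent_grip (a point): Centre of the vent slide's upright black grip on the lid, 12 mm thick along the slide's travel, 30 mm across it, 26 mm high; with the lid shut its centre is about 134 mm above the worktop and its top 147 mm.
- board: Fixed wooden chopping board, 220 (x) x 330 (y) x 22 mm, flat on the worktop. Origin under its centre.
- hook_grip (a point): Grip point of the loose 120 g lid hook, lying flat on the board's robot side, bent end to the left: wooden handle 110 x 30 wide x 20 mm thick, then a 7 mm steel rod, 270 mm in all. Point: in the handle near the centre of mass, half-way up, 30 mm from the handle's rod end; grip across the 30 mm. x along the rod to the bent end, z up, -y the way the bent end points.
- hook_end (a point): Middle of the hook's bent end, a 7 mm round pin 36 mm long at about 85 degrees to the rod. In the hook's axes (as hook_grip) it lies 189 mm along x and -22 mm along y from hook_grip, at the same height; the rod is 22 mm to one side of it, the pin's free tip 14 mm to the other.
- garlic1_mid (a point): Centre (half-way up, 26 mm) of a whole garlic bulb, about 53 mm wide and 53 mm high, pointed at the top, 31 g, standing on the board (two to four bulbs are present, the others are absent).
- garlic2_mid (a point): Centre (half-way up, 26 mm) of a whole garlic bulb, about 53 mm wide and 53 mm high, pointed at the top, 31 g, standing on the board (two to four bulbs are present, the others are absent).
- garlic3_mid (a point): Centre (half-way up, 26 mm) of a whole garlic bulb, about 53 mm wide and 53 mm high, pointed at the top, 31 g, standing on the board (two to four bulbs are present, the others are absent).
- garlic4_mid (a point): Centre (half-way up, 26 mm) of a whole garlic bulb, about 53 mm wide and 53 mm high, pointed at the top, 31 g, standing on the board (two to four bulbs are present, the others are absent).
- salt_shaker: Bystander: salt shaker, 44 mm wide, 90 mm high, standing behind the board. Origin under its centre.
- mug_banded: Bystander: white mug with a coloured band, 81 x 117 x 92 mm, standing to the left, behind the open lid. Origin at its foot.
- mug_tall: Bystander: plain mug, 78 x 108 x 101 mm, standing to the right of the board. Origin at its foot.
Things that resemble listed ones, but are neither listed nor needed, are in the scene too. What is shaped like the part that bears garlic2_mid but blue or orange is not meant.

How it is judged:
By the outcome, as a careful person would: the job done as asked, in the order asked, and still so for the second after the job is handed in, with the robot touching nothing.
Of garlic1, garlic2, garlic3, garlic4 only 2 to 4 are there at a start; the rules pass over those that are not, and their reading is None.
At some moment in a run one of garlic1, garlic2, garlic3, garlic4 may be knocked a few centimetres aside while the robot is not near it.
Once in a run the grip may slacken for a moment while it holds something.
It also fails if it takes over 210 s, if anything falls off the work surface, if the arm or the gripper's body presses on something with over 40 N, if the wrist force passes 120 N, or if a joint passes its speed limit or range.

## Working session

There is one attempt and no reset: what is moved stays moved. The work goes in short steps, Python scripts to look and compute and a shell command to move; the robot and the scene stay as the last step left them, time stands still between calls to the robot, and variables do not carry over. Pictures are saved under pics/ and viewed, at most 14 in all, crops included, and the job is handed in when it is done.

```bash
ls; mkdir -p pics; cat > h.py <<'E'
import numpy as np, cv2, json
from cell import *
from scipy.spatial.transform import Rotation as R
def snap(n):
    s=state(); im,d=grab_frame(n); np.savez('last_%s.npz'%n,im=im,d=d,p=s['tcp_pos'],q=s['eef_rot']); return im,d
def load(n):
    z=np.load('last_%s.npz'%n); return z
def c2w(n,z):
    c=camera_params(n)
    if n=='wrist':
        T=np.eye(4); q=z['q']; T[:3,:3]=R.from_quat([q[1],q[2],q[3],q[0]]).as_matrix(); T[:3,3]=z['p']
        return T@np.array(c['hand_eye']),np.array(c['intrinsics'])
    return np.linalg.inv(np.array(c['world_to_cam'])),np.array(c['intrinsics'])
def cloud(n):
    z=load(n); T,K=c2w(n,z); d=z['d']; v,u=np.mgrid[:d.shape[0],:d.shape[1]]
    P=np.stack([(u-K[0,2])/K[0,0]*d,(v-K[1,2])/K[1,1]*d,d],-1)
    W=P@T[:3,:3].T+T[:3,3]; W[d<=0]=np.nan; return W
def tool():
    s=state(); q=s['eef_rot']; return np.array(s['tcp_pos']),R.from_quat([q[1],q[2],q[3],q[0]]).as_matrix()
def rows(target_tcp,yaw=None):
    "shift fractions to reach the target TCP; yaw: turn"
    p,M=tool(); return (M.T@(np.array(target_tcp)-p)/250).round(4)
E
python3 - <<'E'
from h import *
for n in ('scene','top'):
    im,d=snap(n); cv2.imwrite('pics/%s0.png'%n,im)
s=state(); print(s); p,M=tool(); print(M.round(3)); 
for n in ('scene','top'): T,K=c2w(n,load(n)); print(T.round(2),K)
print(camera_params('wrist'))
E
```

```text
pics
{'time': 0.1, 'joint_pos': array([-1.41232118e+00,  1.81479659e-01,  1.60788508e+00,  1.74275645e-05,
        1.35378179e+00, -2.06295220e-01]), 'qd': array([ 0.00185792, -0.00285886, -0.00192075,  0.00168429, -0.00051743,
        0.00064319]), 'tau': array([ 1.47693554e-03, -4.45875371e+01, -3.52238560e+01, -1.88990443e-04,
        4.04079328e-03,  7.94169466e-06]), 'tcp_pos': array([ 205.08595504, -536.78744973,  303.07796675]), 'eef_rot': array([-7.76513360e-04,  9.83413921e-01,  1.81373802e-01,  2.70803719e-05]), 'ft_force': array([0.24842446, 0.24878592, 0.2520283 ]), 'moment': array([ 0.01982809,  0.01437042, -0.00257411]), 'finger_force': 0.0, 'width': 85.50579163095279}
[[ 0.934  0.357 -0.   ]
 [ 0.357 -0.934  0.002]
 [ 0.    -0.002 -1.   ]]
[[ 7.80000e-01 -3.00000e-01  5.40000e-01 -4.33730e+02]
 [-6.20000e-01 -3.80000e-01  6.90000e-01 -1.30224e+03]
 [-0.00000e+00 -8.80000e-01 -4.80000e-01  9.15410e+02]
 [ 0.00000e+00  0.00000e+00  0.00000e+00  1.00000e+00]] [[432.01688051   0.         322.63405431]
 [  0.         432.01688051 197.65035941]
 [  0.           0.           
[... 184 characters left out ...]
0000e+00  0.00000e+00  0.00000e+00  1.00000e+00]] [[424.25262666   0.         321.74776295]
 [  0.         424.25262666 197.72927306]
 [  0.           0.           1.        ]]
{'intrinsics': array([[318.17865299,   0.        , 325.70463782],
       [  0.        , 318.17865299, 204.31679483],
       [  0.        ,   0.        ,   1.        ]]), 'hand_eye': array([[-1.08308214e-03, -9.56595193e-01, -2.91418023e-01,
         7.53035227e+01],
       [ 9.99999280e-01, -8.85691779e-04, -8.09259690e-04,
         8.78558597e-01],
       [ 5.16027382e-04, -2.91418689e-01,  9.56595464e-01,
        -6.92802328e+01],
       [ 0.00000000e+00,  0.00000000e+00,  0.00000000e+00,
         1.00000000e+00]])}
```

View pics/top0.png

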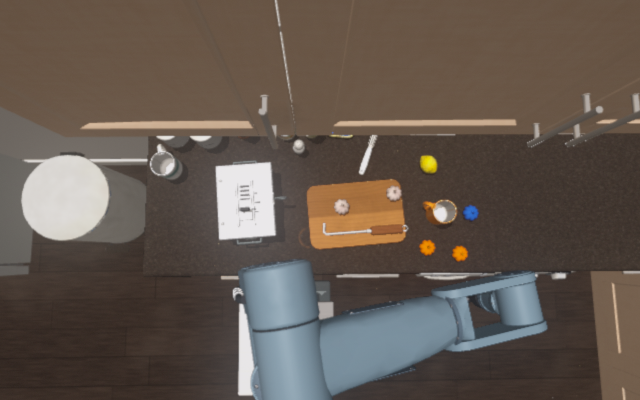

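View pics/scene0.png

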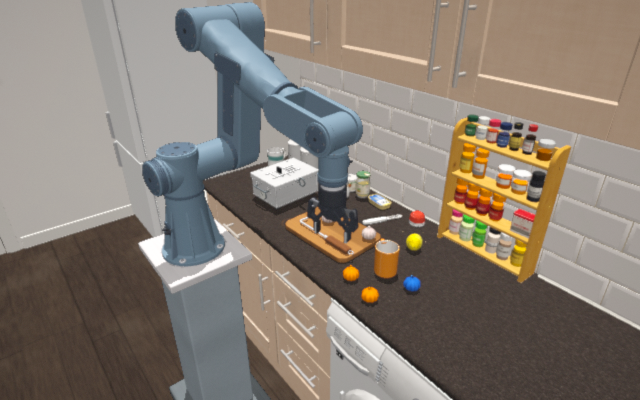

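The top view shows the smoker at about (245,202), with the eye at (280,200). The hook's rod runs from (325,232) to its handle at (388,230), and its bent end is at (324,226). White bulbs stand on the board at (342,207) and (394,193). The look-alikes are off the board: orange at (428,247) and (460,254), blue at (471,213), and a yellow lemon. Next is one enlarged crop plus measurements.

```bash
python3 - <<'E'
from h import *
z=load('top'); W=cloud('top')
im=z['im'][125:265,205:425]; cv2.imwrite('pics/top_crop.png',cv2.resize(im,None,fx=3.6,fy=3.6,interpolation=cv2.INTER_CUBIC))
x,y,zz=W[...,0],W[...,1],W[...,2]
v,u=np.mgrid[:400,:640]
def rep(n,m):
    P=W[m]; print(n,m.sum(),'mean',P.mean(0).round(1),'min',P.min(0).round(0),'max',P.max(0).round(0))
    return P
ROI=(u>205)&(u<425)&(v>125)&(v<265)
for n,c in (('g a',(342,207)),('g b',(394,193))):
    m=(abs(u-c[0])<14)&(abs(v-c[1])<14)&(zz>32); rep(n,m)
for nm,m in (('lidtop',ROI&(u<278)&(abs(zz-117)<5)),('board',ROI&(u>300)&(u<410)&(abs(zz-22)<4))):
    P=rep(nm,m); r=cv2.minAreaRect(P[:,:2].astype(np.float32)); print(r, cv2.boxPoints(r).round(0).tolist())
m=ROI&(u>365)&(u<405)&(v>222)&(v<240)&(zz>33)&(zz<55); P=rep('handle',m); print(cv2.minAreaRect(P[:,:2].astype(np.float32)))
m=ROI&(u>276)&(u<292)&(zz>60); rep('eye',m)
m=ROI&(u>225)&(u<265)&(v>170)&(v<235)&(zz>128); rep('vent',m)
for p in [(324,226),(325,234),(345,232),(365,231),(298,146),(165,163),(441,212)]: print(p,W[p[1],p[0]].round(0))
E
```

```text
g a 173 mean [ 472.4 -189.1   57.6] min [ 449. -214.   39.] max [ 498. -166.   78.]
g b 172 mean [ 516.7 -368.2   57.4] min [ 491. -393.   38.] max [ 544. -346.   76.]
lidtop 3491 mean [489.2 126.2 117.7] min [367.  24. 112.] max [703. 256. 122.]
((542.1699829101562, 132.20016479492188), (356.466552734375, 198.12940979003906), 8.798498153686523) [[351.0, 203.0], [381.0, 7.0], [733.0, 62.0], [703.0, 257.0]]
board 4129 mean [ 452.9 -231.9   21.8] min [ 332. -411.   18.] max [741. -71.  26.]
((543.53125, -234.2288818359375), (405.00189208984375, 329.7850036621094), 4.343096733093262) [[329.0, -85.0], [354.0, -414.0], [758.0, -383.0], [733.0, -54.0]]
handle 295 mean [ 393.6 -339.6   41.6] min [ 377. -405.   34.] max [ 411. -275.   53.]
((393.9149475097656, -340.2953796386719), (29.622928619384766, 131.44117736816406), 3.8108861446380615)
eye 244 mean [484.4 -33.6 595.6] min [299. -60.  60.] max [720.  23. 797.]
vent 49 mean [455.8 120.6 142.9] min [413.  93. 128.] max [468. 145. 154.]
(324, 226) [ 407. -132.   34.]
(325, 234) [ 379. -135.   36.]
(345, 232) [ 385. -203.   42.]
(365, 231) [ 388. -271.   35.]
(298, 146) [675. -46.  81.]
(165, 163) [636. 424.  10.]
(441, 212) [ 453. -544.    7.]
```

View pics/top_crop.png

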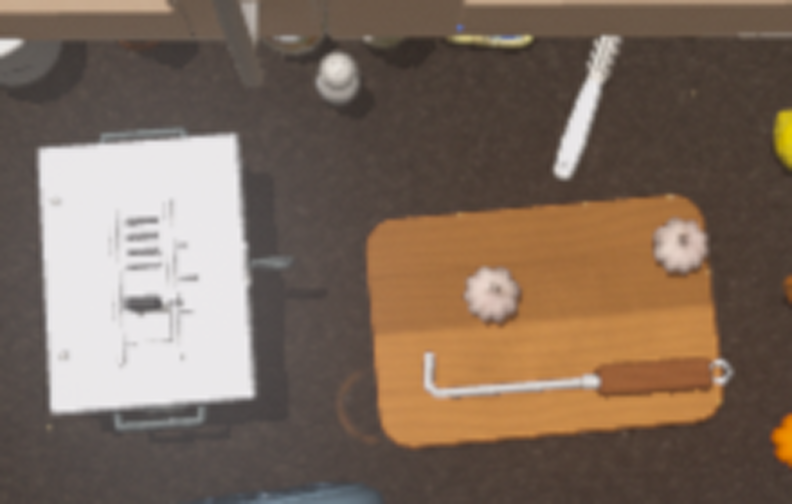

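The crop confirms exactly two white bulbs on the board, at crop (492,294) and (680,245), plus the hook with its pin pointing away from the robot. The vent grip is at crop (143,302), and its marks lie beside it at x≈185. I'll compute the yaws and key points by intersecting pixel rays with known heights.

```bash
cat >> h.py <<'E'
def ray(n,u,v,zh,z=None):
    T,K=c2w(n,z if z is not None else load(n)); d=T[:3,:3]@np.array([(u-K[0,2])/K[0,0],(v-K[1,2])/K[1,1],1]); o=T[:3,3]
    return o+d*(zh-o[2])/d[2]
E
python3 - <<'E'
from h import *
def c(u,v,z): return ray('top',(u+.5)/3.6-.5+205,(v+.5)/3.6-.5+125,z)
cs=[c(*p,117) for p in ((38,148),(237,133),(255,398),(50,412))]
for a in cs: print(a.round(1))
L=np.mean(cs,0); print('lid centre',L.round(1), 'sizes',np.linalg.norm(cs[0]-cs[1]).round(1),np.linalg.norm(cs[1]-cs[2]).round(1))
ex=(cs[1]+cs[0]-cs[2]-cs[3]); ex/=np.linalg.norm(ex); yaw=np.arctan2(ex[1],ex[0]); ey=np.array([-ex[1],ex[0],0])
e2=cs[0]+cs[3]-cs[1]-cs[2]; print('yaw',yaw, np.arctan2(-e2[0],e2[1]))
print('eye tip', c(290,262,108).round(1), 'pred eye',(L-ey*115)[:2].round(1))
print('hook bend',c(435,392,32).round(1),'pintip',c(430,353,32).round(1),'rodend',c(588,381,32).round(1),'handle',c(598,379,35).round(1),c(712,374,35).round(1))
print('grip', c(143,302,147).round(1))
for m in ((182,245),(188,278),(180,303)): print('mark',(np.array([ (c(*m,117)-L)@ex,(c(*m,117)-L)@ey])).round(1))
g=c(143,302,147)-L; print('grip rel',(g@ex).round(1),(g@ey).round(1))
print('shaker',c(338,72,85).round(0))
z=load('scene');W=cloud('scene');im=z['im'].astype(int)
x,y,h=W[...,0],W[...,1],W[...,2]
m=(h>126)&(h<155)&(im.sum(-1)<150)&(abs(x-L[0])<100)&(abs(y-L[1])<60); print('scene vent',m.sum(),W[m].mean(0))
m=(h>90)&(h<125)&(x>300)&(x<700)&(((W[...,:2]-L[:2])@ey[:2])<-95)&(((W[...,:2]-L[:2])@ey[:2])>-130); P=W[m]; print('scene eye',m.sum(),P.mean(0) if m.sum() else 0, P.max(0),P.min(0))
m=(h>36)&(h<48)&(x>370)&(x<415)&(y>-410)&(y<-260); P=W[m]; print('scene handle',m.sum(),P.mean(0),P.min(0),P.max(0))
E
```

```text
[602.4 223.  117. ]
[614.6  42.9 117. ]
[373.9  26.3 117. ]
[363.8 207.7 117. ]
lid centre [488.7 125.  117. ] sizes 180.5 241.3
yaw 0.06632190678836683 0.06195563947796044
eye tip [496.9  -4.5 108. ] pred eye [496.3  10.2]
hook bend [ 381.1 -136.4   32. ] pintip [ 418.2 -132.2   32. ] rodend [ 389.8 -282.    32. ] handle [ 391.4 -291.2   35. ] [ 394.9 -399.9   35. ]
grip [457.8 121.6 147. ]
mark [ 21.3 -34.4]
mark [ -9. -38.]
mark [-31.  -29.5]
grip rel -31.1 -1.3
shaker [679. -48.  85.]
scene vent 11 [449.1144007  112.21823911 135.27711247]
scene eye 22 [488.13552938  19.27647956 107.95639222] [503.73580987  30.4295846  124.51374666] [465.65627201  -3.13665422  91.24620108]
scene handle 158 [ 386.96873442 -346.36773999   39.90029864] [ 370.23504847 -400.694399     36.04019677] [ 406.51973792 -269.14228317   45.46941603]
```

```bash
python3 -m creep '[1,-0.54,0.2,-1,100, 1,-0.54,0.2,-1,100, 1,-0.54,0.2,-1,100, 1,-0.54,0.2,-1,100, 1,-0.54,0.2,-1,100, 1,-0.54,0.2,-1,100, 1,-0.54,0.2,-1,100, 1,-0.54,0.2,-1,100]' 40
python3 -m creep '[0,0,0,-1,100, 0,0,0,-1,100, 0,0,0,-1,100, 0,0,0,-1,100, 0,0,0,-1,100]'
python3 -m creep '[0,0,0,-0.522,100, 0,0,0,-0.522,100, 0,0,0,-0.522,100, 0,0,0,-0.522,100, 0,0,0,-0.522,100]'
python3 - <<'E'
from h import *
im,d=snap('wrist'); cv2.imwrite('pics/w1.png',im); print(state()['joint_pos']); p,M=tool(); print(p,M.round(3)); im,d=snap('top'); cv2.imwrite('pics/top1.png',im)
E
```

```text
time: 0.77
tcp_pos: [393.1, -316.0, 252.0]
eef_rot: [-0.002, 0.907, 0.422, 0.001]
ft_force: [-1.3, 0.7, -0.0]
width: 85.3
finger_force: 0.0
time: 1.18
tcp_pos: [390.2, -322.0, 253.6]
eef_rot: [-0.0, 0.775, 0.632, -0.0]
ft_force: [1.3, 0.2, 0.2]
width: 85.3
finger_force: 0.0
time: 1.6
tcp_pos: [390.4, -322.0, 253.8]
eef_rot: [-0.0, 0.689, 0.724, 0.0]
ft_force: [0.4, -0.3, 0.3]
width: 85.6
finger_force: 0.0
[-9.24543162e-01  7.88221478e-02  1.82741958e+00 -1.24135059e-05
  1.23548461e+00 -9.75194257e-01]
[ 390.41474575 -321.9678492   253.8367598 ] [[-0.051  0.999 -0.   ]
 [ 0.999  0.051  0.   ]
 [ 0.    -0.    -1.   ]]
```

View pics/w1.png

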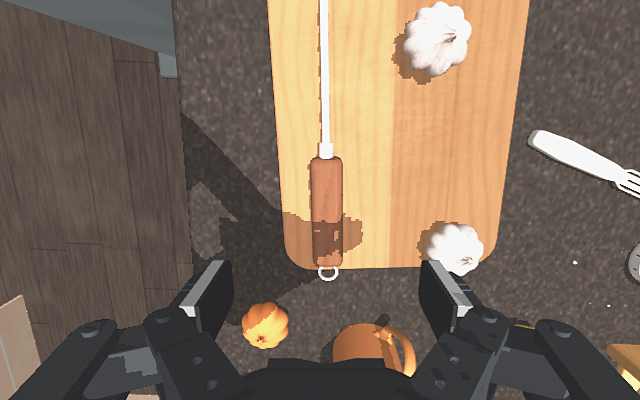

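The wrist view shows the handle almost upright in the image, from (326,157) to (328,266), with the rod going up at u≈325. The bulbs are at (438,40) and (455,248).

```bash
python3 - <<'E'
from h import *
for p,z in (((326,157),42),((328,264),42),((326,143),32),((324,5),32),((438,45),60),((453,250),60)): print(p,ray('wrist',*p,z).round(1))
W=cloud('wrist'); 
for n,c in (('a',(438,40)),('b',(455,248))):
    v,u=np.mgrid[:400,:640]; m=(abs(u-c[0])<40)&(abs(v-c[1])<32)&(W[...,2]>34)&(W[...,2]<90); P=W[m]; print(n,P.min(0).round(0),P.max(0).round(0),P.mean(0).round(0))
m=(W[...,2]>35)&(W[...,2]<50)&(abs(u-327)<18)&(v>150)&(v<270); P=W[m]; print(P.mean(0).round(1),P.min(0).round(0),P.max(0).round(0))
E
```

```text
(326, 157) [ 390.2 -289.9   42. ]
(328, 264) [ 397.2 -394.6   42. ]
(326, 143) [ 389.6 -278.8   32. ]
(324, 5) [ 382.7 -169.6   32. ]
(438, 45) [ 469.8 -199.3   60. ]
(453, 250) [ 508.8 -365.7   60. ]
a [ 447. -216.   37.] [ 498. -171.   75.] [ 469. -195.   57.]
b [ 491. -394.   34.] [ 542. -348.   75.] [ 513. -366.   55.]
[ 393.1 -340.5   40.1] [ 376. -399.   35.] [ 411. -285.   43.]
```

```bash
python3 -m creep '[0.006,0.006,0.16,0,100, 0.008,0.006,0.32,0,100, 0.008,0.006,0.48,0,100, 0.008,0.006,0.56,0,100, 0.008,0.006,0.61,0,80, 0.008,0.006,0.63,0,60, 0.008,0.006,0.63,0,60, 0.008,0.006,0.63,0,60]' 60
python3 -m creep '[0,0,0,0,20, 0,0,0,0,20, 0,0,0,0,20, 0,0,0,0,20, 0,0,0,0,20, 0,0,0,0,20]' 60
python3 -m creep '[0,0,0,0,10, 0,0,0,0,10, 0,0,0,0,10, 0,0,0,0,10]' 100
```

```text
time: 2.37
tcp_pos: [392.2, -320.2, 97.0]
eef_rot: [0.0, 0.688, 0.726, -0.0]
ft_force: [0.7, 0.0, 0.1]
width: 51.4
finger_force: 0.0
time: 2.87
tcp_pos: [392.8, -320.8, 98.1]
eef_rot: [0.002, 0.687, 0.726, -0.0]
ft_force: [-0.0, 0.7, 6.9]
width: 28.2
finger_force: 60.4
time: 3.2
tcp_pos: [392.9, -320.9, 98.3]
eef_rot: [0.002, 0.687, 0.726, -0.0]
ft_force: [-0.3, 0.7, 7.9]
width: 27.9
finger_force: 99.8
```

```bash
python3 -m creep '[0,0,-0.05,0,10, 0,0,-0.12,0,10, 0,0,-0.24,0,10, 0,0,-0.36,0,10, 0,0,-0.48,0,10, 0,0,-0.57,0,10, 0,0,-0.57,0,10]' 100
python3 -m creep '[0.1,0.04,0,0,10, 0.2,0.08,0,0,10, 0.3,0.12,0,0,10, 0.4,0.16,0,0,10, 0.5,0.2,0,0,10, 0.554,0.212,0,0,10, 0.554,0.212,0,0,10, 0.554,0.212,0,0,10]' 100
python3 - <<'E'
from h import *
im,d=snap('wrist'); cv2.imwrite('pics/w2.png',im); im,d=snap('top'); im2,d=snap('scene')
a=cv2.resize(im[150:250,220:380],(800,500),interpolation=cv2.INTER_CUBIC); cv2.imwrite('pics/top2.png',a); print(state()['moment'])
E
```

```text
time: 3.78
tcp_pos: [393.7, -321.8, 244.8]
eef_rot: [0.005, 0.687, 0.726, -0.001]
ft_force: [1.1, -1.2, -0.7]
width: 27.1
finger_force: 102.7
time: 4.45
tcp_pos: [437.0, -177.9, 238.4]
eef_rot: [-0.0, 0.687, 0.727, -0.0]
ft_force: [-0.1, 0.0, -1.2]
width: 27.4
finger_force: 102.9
[-0.04222515  0.01722041  0.00721181]
```

View pics/top2.png

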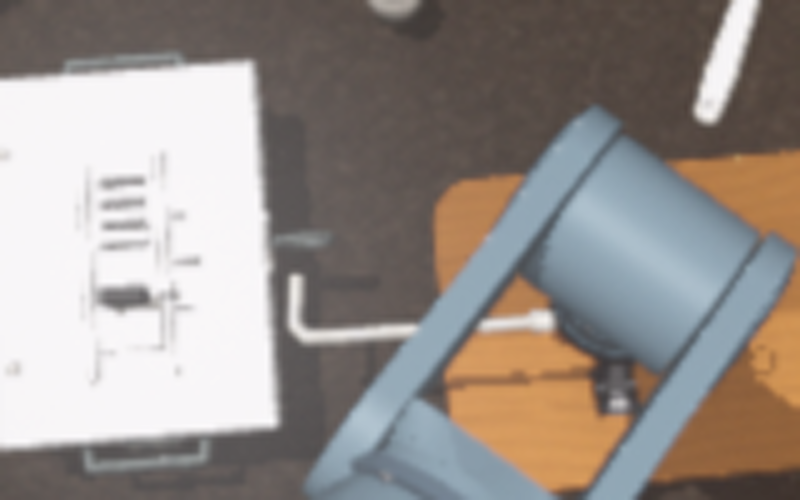

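View pics/w2.png

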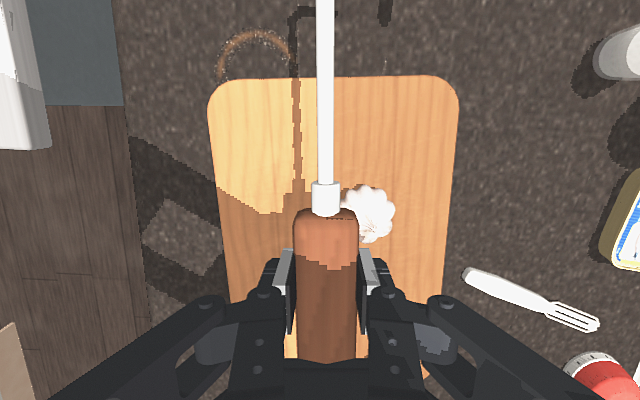

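The top view shows the eye edge-on at crop (303,238), the hook's pin from its tip at (297,275) to the bend at (300,335), and the rod lying level. The wrist view shows the handle firmly between the pads.

```bash
python3 - <<'E'
from h import *
f=lambda u,v,z: ray('top',(u+.5)/5-.5+220,(v+.5)/5-.5+150,z)
print('eye',f(303,238,108).round(1), f(275,239,108).round(1),f(330,237,108).round(1))
print('tip',f(297,276,172).round(1),'bend',f(300,335,172).round(1),'rod',f(540,320,172).round(1))
for n in('top','scene'):
    W=cloud(n); P=W[(W[...,2]>100)&(W[...,2]<220)&(W[...,1]>-110)&(W[...,1]<8)&(W[...,0]<480)&(W[...,0]>380)]
    for lo in range(-110,20,20):
        Q=P[(P[:,1]>lo)&(P[:,1]<=lo+20)]; print(n,lo,len(Q),np.median(Q,0).round(1) if len(Q) else '')
W=cloud('scene');P=W[(W[...,2]>85)&(W[...,2]<128)&(W[...,1]>-15)&(W[...,1]<25)&(W[...,0]<520)&(W[...,0]>478)]; print('eye scene',len(P),P.mean(0),P.min(0),P.max(0))
E
```

```text
eye [497.8  11.8 108. ] [497.3  30.1 108. ] [498.3  -5.8 108. ]
tip [465.6  10.5 172. ] bend [428.8   8.6 172. ] rod [ 436.5 -140.1  172. ]
top -110 4 [ 433.6 -105.6  176.7]
top -90 0 
top -70 7 [432.4 -54.7 177. ]
top -50 15 [429.8 -39.2 176.8]
top -30 15 [429.9 -20.7 176.5]
top -10 13 [429.9   0.8 175.2]
top 10 0 
scene -110 6 [ 427.8 -101.   173.4]
scene -90 8 [426.3 -81.  173.7]
scene -70 6 [427.  -55.1 171.9]
scene -50 5 [424.8 -37.9 174.1]
scene -30 6 [424.4 -22.4 172.6]
scene -10 10 [425.8   3.  174.3]
scene 10 0 
eye scene 17 [490.60243661   6.01293396 104.05456327] [486.38926033 -10.43857435  88.74836895] [493.64033252  22.75831604 126.84902775]
```

```bash
python3 -m creep '[0,0,0.08,0,10, 0,0,0.16,0,10, 0,0,0.22,0,10, 0,0,0.258,0,10, 0,0,0.258,0,10, 0,0,0.258,0,10]' 100
python3 -m creep '[0,0.04,0,0,10, 0,0.08,0,0,10, 0,0.12,0,0,10, 0,0.15,0,0,10, 0,0.188,0,0,10, 0,0.188,0,0,10, 0,0.188,0,0,10]' 100
python3 - <<'E'
from h import *
im,d=snap('top'); im2,d=snap('scene'); 
a=cv2.resize(im[180:220,265:315],(500,400),interpolation=cv2.INTER_CUBIC);b=cv2.resize(im2[160:230,260:320],(300,350),interpolation=cv2.INTER_CUBIC)
o=np.zeros((400,800,3),np.uint8); o[:,:500]=a; o[:350,500:]=b; cv2.imwrite('pics/ins.png',o); print(state()['moment'],tool()[0])
E
```

```text
time: 5.1
tcp_pos: [437.1, -179.1, 174.2]
eef_rot: [-0.0, 0.688, 0.726, -0.0]
ft_force: [0.6, -0.4, -0.6]
width: 27.6
finger_force: 102.9
time: 5.68
tcp_pos: [484.7, -175.8, 174.3]
eef_rot: [-0.0, 0.687, 0.727, -0.0]
ft_force: [-0.2, 0.2, -1.4]
width: 27.6
finger_force: 102.9
[ 0.02512788 -0.04007755 -0.01997563] [ 483.90210619 -175.72359068  174.10416362]
```

View pics/ins.png

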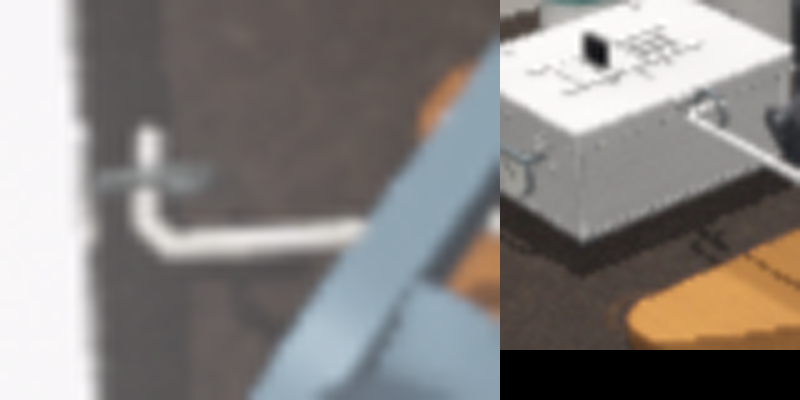

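The pin crosses the ring at its middle: ring at crop (155,180), pin from (148,130) to (148,225). I'll compute the arc increments now.

```bash
cat > arc.py <<'E'
import numpy as np,sys
# phi start,end,number of calls -> tool shifts per call (fractions), tool x=+y smoker, tool z down
a,b,n=float(sys.argv[1]),float(sys.argv[2]),int(sys.argv[3])
s=np.linspace(a,b,8*n+1); y=-203*np.cos(s); z=203*np.sin(s)
for k in range(n):
    i=8*k; print([(round((y[j]-y[i])/250,3),round(-.013*(y[j]-y[i])/250,3),round(-(z[j]-z[i])/250,3)) for j in range(i+1,i+9)])
E
python3 arc.py 0.039 1.69 4
```

```text
[(np.float64(0.003), np.float64(-0.0), np.float64(-0.042)), (np.float64(0.008), np.float64(-0.0), np.float64(-0.083)), (np.float64(0.015), np.float64(-0.0), np.float64(-0.125)), (np.float64(0.024), np.float64(-0.0), np.float64(-0.166)), (np.float64(0.035), np.float64(-0.0), np.float64(-0.206)), (np.float64(0.048), np.float64(-0.001), np.float64(-0.246)), (np.float64(0.064), np.float64(-0.001), np.float64(-0.285)), (np.float64(0.081), np.float64(-0.001), np.float64(-0.323))]
[(np.float64(0.019), np.float64(-0.0), np.float64(-0.037)), (np.float64(0.04), np.float64(-0.001), np.float64(-0.073)), (np.float64(0.063), np.float64(-0.001), np.float64(-0.108)), (np.float64(0.088), np.float64(-0.001), np.float64(-0.142)), (np.float64(0.115), np.float64(-0.001), np.float64(-0.175)), (np.float64(0.143), np.float64(-0.002), np.float64(-0.206)), (np.float64(0.172), np.float64(-0.002), np.float64(-0.235)), (np.float64(0.204), np.float64(-0.003), np.float64(-0.263))]
[(np.float64(0.033), np.float64(-0.0), np.float64(-0.026)), (np.float64(0.066), np.float64(-0.001), np.float64(-0.051)), (np.float64(0.102), np.float64(-0.001), np.float64(-0.074)), (np.float64(0.138), np.float64(-0.002), np.float64(-0.095)), (np.float64(0.175), np.float64(-0.002), np.float64(-0.114)), (np.float64(0.213), np.float64(-0.003), np.float64(-0.131)), (np.float64(0.252), np.float64(-0.003), np.float64(-0.146)), (np.float64(0.292), np.float64(-0.004), np.float64(-0.16))]
[(np.float64(0.04), np.float64(-0.001), np.float64(-0.011)), (np.float64(0.081), np.float64(-0.001), np.float64(-0.02)), (np.float64(0.123), np.float64(-0.002), np.float64(-0.027)), (np.float64(0.164), np.float64(-0.002), np.float64(-0.032)), (np.float64(0.206), np.float64(-0.003), np.float64(-0.034)), (np.float64(0.248), np.float64(-0.003), np.float64(-0.035)), (np.float64(0.29), np.float64(-0.004), np.float64(-0.033)), (np.float64(0.332), np.float64(-0.004), np.float64(-0.029))]
```

```bash
python3 -m creep '[0.003,0,-0.042,0,10, 0.008,0,-0.083,0,10, 0.015,0,-0.125,0,10, 0.024,0,-0.166,0,10, 0.035,0,-0.206,0,10, 0.048,-0.001,-0.246,0,10, 0.064,-0.001,-0.285,0,10, 0.081,-0.001,-0.323,0,10]' 110
python3 - <<'E'
from h import *
snap('top');im,d=snap('scene'); print(state()['moment'])
W=cloud('top'); p=W[(W[...,1]>-60)&(W[...,1]<50)&(W[...,2]>130)&(W[...,2]<260)&(W[...,0]<480)&(W[...,0]>400)]; print(len(p),p[:,2].min(),p[:,2].max())
for y in range(-60,60,10):
  q=p[(p[:,1]>y)&(p[:,1]<y+10)]; print(y,np.median(q,0).round(0) if len(q) else '')
E
```

```text
time: 6.45
tcp_pos: [482.8, -155.5, 256.4]
eef_rot: [0.0, 0.687, 0.726, -0.0]
ft_force: [-0.9, -0.8, -3.9]
width: 27.3
finger_force: 110.2
[-0.21145182 -0.01892131 -0.09458371]
107 158.79893090279688 196.3802513176247
-60 
-50 
-40 [478. -31. 193.]
-30 [476. -25. 189.]
-20 [476. -16. 192.]
-10 [475.  -3. 192.]
0 [475.   6. 194.]
10 [473.  15. 189.]
20 [474.  24. 192.]
30 [477.  32. 190.]
40 [430.  47. 169.]
50
```

```bash
python3 -m creep '[0.019,0,-0.037,0,10, 0.04,-0.001,-0.073,0,10, 0.063,-0.001,-0.108,0,10, 0.088,-0.001,-0.142,0,10, 0.115,-0.001,-0.175,0,10, 0.143,-0.002,-0.206,0,10, 0.172,-0.002,-0.235,0,10, 0.204,-0.003,-0.263,0,10]' 110
python3 -m creep '[0.033,0,-0.026,0,10, 0.066,-0.001,-0.051,0,10, 0.102,-0.001,-0.074,0,10, 0.138,-0.002,-0.095,0,10, 0.175,-0.002,-0.114,0,10, 0.213,-0.003,-0.131,0,10, 0.252,-0.003,-0.146,0,10, 0.292,-0.004,-0.16,0,10]' 110
python3 -m creep '[0.04,-0.001,-0.011,0,10, 0.081,-0.001,-0.02,0,10, 0.123,-0.002,-0.027,0,10, 0.164,-0.002,-0.032,0,10, 0.206,-0.003,-0.034,0,10, 0.248,-0.003,-0.035,0,10, 0.29,-0.004,-0.033,0,10, 0.332,-0.004,-0.029,0,10]' 110
python3 -m creep '[0,0,0,0,10,0,0,0,0,10]' 110
python3 - <<'E'
from h import *
im,d=snap('top');im2,d=snap('scene'); print(state()['moment'])
a=cv2.resize(im[140:260,190:350],(480,360),interpolation=cv2.INTER_CUBIC);b=cv2.resize(im2[80:230,230:360],(312,360),interpolation=cv2.INTER_CUBIC)
cv2.imwrite('pics/up.png',np.hstack([a,b]))
W=cloud('scene'); p=W[(W[...,0]>400)&(W[...,0]<590)&(W[...,1]>150)&(W[...,1]<300)&(W[...,2]>130)]
for z in range(140,330,20):
  q=p[(p[:,2]>z)&(p[:,2]<z+20)]; print(z,len(q),np.median(q,0).round(0) if len(q) else '')
E
```

```text
time: 7.22
tcp_pos: [479.2, -104.2, 321.8]
eef_rot: [0.0, 0.687, 0.726, 0.0]
ft_force: [1.0, -0.2, -3.1]
width: 27.5
finger_force: 110.2
time: 7.88
tcp_pos: [474.2, -31.1, 361.3]
eef_rot: [0.0, 0.687, 0.726, 0.0]
ft_force: [0.7, -1.7, -2.6]
width: 27.3
finger_force: 110.4
time: 8.55
tcp_pos: [468.5, 51.8, 368.1]
eef_rot: [-0.0, 0.687, 0.726, 0.0]
ft_force: [0.1, -1.4, -1.3]
width: 27.4
finger_force: 110.5
time: 8.72
tcp_pos: [468.6, 51.6, 368.0]
eef_rot: [-0.0, 0.687, 0.727, 0.0]
ft_force: [-0.1, -0.1, -1.0]
width: 27.5
finger_force: 110.6
[-0.0228216  -0.02118794  0.04190885]
140 153 [488. 231. 150.]
160 157 [496. 233. 170.]
180 155 [487. 234. 190.]
200 138 [484. 234. 209.]
220 126 [477. 235. 230.]
240 130 [466. 236. 251.]
260 85 [454. 231. 274.]
280 10 [475. 221. 295.]
300 45 [461. 214. 304.]
320 4 [477. 235. 321.]
```

View pics/up.png

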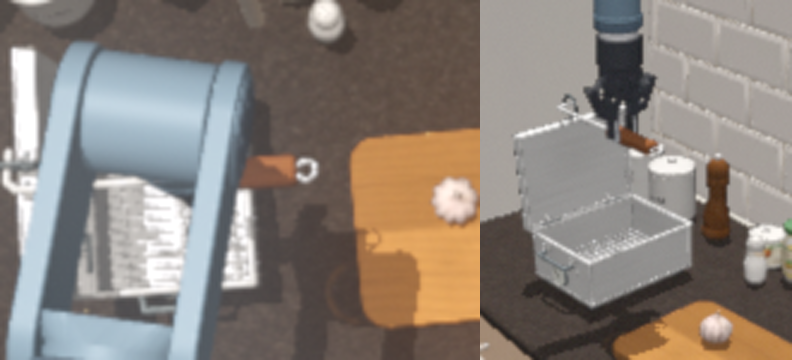

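The lid stands upright at about 1.6 rad (plane y from 231 to 236 over 100 mm of height), and the hook is still level. I'll centre the pin, withdraw it along -x, and lay the hook back on the board.

```bash
python3 -m creep '[-0.016,0,0,0,10, -0.034,0,0,0,10, -0.034,-0.04,0,0,10, -0.034,-0.08,0,0,10, -0.034,-0.14,0,0,10, -0.034,-0.2,0,0,10, -0.034,-0.2,0,0,10]' 110
python3 -m creep '[-0.06,0,0,0,10, -0.16,0,0,0,10, -0.3,0,0,0,10, -0.45,0,0,0,10, -0.6,0,0,0,10, -0.75,0,0,0,10, -0.85,0,0,0,10, -0.85,0,0,0,10]' 110
python3 - <<'E'
from h import *
p,M=tool(); print(p, rows([392.8,-320.8,98.3]))
E
```

```text
time: 9.4
tcp_pos: [416.7, 39.6, 368.0]
eef_rot: [-0.0, 0.688, 0.726, -0.0]
ft_force: [-0.1, -0.0, -1.0]
width: 27.0
finger_force: 110.5
time: 10.07
tcp_pos: [430.7, -177.0, 368.1]
eef_rot: [0.001, 0.689, 0.725, -0.001]
ft_force: [0.0, 0.1, -0.4]
width: 27.4
finger_force: 110.5
[ 430.71920009 -177.04205792  368.12192649] [-0.5647 -0.1803  1.0803]
```

```bash
python3 -m creep '[-0.14,-0.045,0,0,10, -0.28,-0.09,0.1,0,10, -0.42,-0.135,0.2,0,10, -0.565,-0.18,0.32,0,10, -0.565,-0.18,0.44,0,10, -0.565,-0.18,0.56,0,10, -0.565,-0.18,0.7,0,10, -0.565,-0.18,0.8,0,10]' 110
python3 -m creep '[0,0,0.08,0,10, 0,0,0.14,0,10, 0,0,0.2,0,10, 0,0,0.22,0,10, 0,0,0.22,0,10]' 110
python3 - <<'E'
from h import *
p,M=tool(); print(p, rows([392.8,-320.8,98.3]),state()['ft_force'])
snap('wrist'); W=cloud('wrist'); v,u=np.mgrid[:400,:640]
for r in range(0,280,30):
  q=W[r:r+6,300:350].reshape(-1,3); q=q[q[:,2]>q[:,2].max()-6]; print(r,np.nanmedian(q,0).round(1))
E
```

```text
time: 10.73
tcp_pos: [392.8, -315.2, 165.4]
eef_rot: [-0.001, 0.688, 0.726, 0.0]
ft_force: [-0.6, 0.3, -2.4]
width: 27.2
finger_force: 110.5
time: 11.15
tcp_pos: [393.3, -315.1, 112.0]
eef_rot: [-0.001, 0.687, 0.726, 0.0]
ft_force: [0.0, 0.5, -1.2]
width: 27.4
finger_force: 110.5
[ 393.25519759 -315.11559977  111.96301333] [-0.0227 -0.003   0.0546] [ 0.04091388  0.52100756 -1.15692661]
0 [ 387.5 -204.3   47.9]
30 [nan nan nan]
60 [ 388.8 -224.5   47.9]
90 [nan nan nan]
120 [nan nan nan]
150 [ 390.8 -259.1   47.7]
180 [nan nan nan]
210 [ 392.1 -285.1   49.7]
240 [ 392.6 -296.9   54.6]
270 [ 393.4 -311.4   54.5]
  return np.nanmean(a, axis, out=out, keepdims=keepdims)
```

```bash
python3 -m creep '[0,0,0.03,0,10, 0,0,0.054,0,10, 0,0,0.054,0,10, 0,0,0.054,0,10]' 60
python3 -m creep '[0,0,0,0,45, 0,0,0,0,45, 0,0,0,0,70, 0,0,0,0,70, 0,0,-0.1,0,80, 0,0,-0.25,0,80, 0,0,-0.4,0,90, 0,0,-0.5,0,100]' 40
python3 - <<'E'
from h import *
p,M=tool(); print(p)
im,d=snap('wrist'); W=cloud('wrist')
for c in (0,1):
    pass
m=(im.min(-1)>150)&(W[...,2]>35)&(W[...,2]<90)&(W[...,0]>430)&(W[...,0]<560)
n,l,st,ce=cv2.connectedComponentsWithStats(m.astype(np.uint8))
for i in range(1,n):
    if st[i,4]>150: P=W[l==i]; print('bulb',st[i],P.min(0).round(0),P.max(0).round(0), ((P.min(0)+P.max(0))/2).round(0))
snap('top'); T=cloud('top'); v,u=np.mgrid[:400,:640]
for c,r in (((470,-193),40),((516,-368),40)):
    m=(np.hypot(T[...,0]-c[0],T[...,1]-c[1])<r)&(T[...,2]>36)&(T[...,2]<85); P=T[m]; print('top',len(P),P.min(0).round(0),P.max(0).round(0),((P.min(0)+P.max(0))/2).round(0))
m=(T[...,2]>32)&(T[...,0]>360)&(T[...,0]<425)&(T[...,1]>-410)&(T[...,1]<-110)&(T[...,2]<60); P=T[m]; print('hook',P.min(0).round(0),P.max(0).round(0),np.median(P,0).round(0))
E
```

```text
time: 11.53
tcp_pos: [393.7, -316.1, 99.6]
eef_rot: [-0.0, 0.687, 0.726, 0.0]
ft_force: [0.1, 0.0, -1.1]
width: 26.9
finger_force: 110.5
time: 12.2
tcp_pos: [394.3, -316.9, 228.1]
eef_rot: [0.002, 0.687, 0.726, -0.0]
ft_force: [0.6, -0.4, -0.3]
width: 84.6
finger_force: 0.0
[ 394.33395233 -316.90816846  228.11746948]
bulb [ 407    0   74   79 4086] [ 448. -218.   43.] [ 498. -168.   75.] [ 473. -193.   59.]
bulb [ 434  240   57   52 1709] [ 494. -388.   36.] [ 542. -348.   75.] [ 518. -368.   56.]
top 172 [ 449. -214.   40.] [ 498. -166.   84.] [ 474. -190.   62.]
top 92 [ 505. -387.   37.] [ 544. -346.   79.] [ 525. -366.   58.]
hook [ 380. -328.   32.] [ 420. -121.   50.] [ 391. -288.   39.]
```

```bash
python3 -m creep '[0.12,0.085,0,0,100, 0.24,0.17,0,0,100, 0.36,0.255,0,0,100, 0.487,0.341,0,0,100, 0.487,0.341,0,0,100, 0.487,0.341,0,0,100]' 30
python3 - <<'E'
from h import *
p,M=tool(); print(p, rows([473,-191,104]))
E
```

```text
time: 12.8
tcp_pos: [472.4, -187.9, 223.7]
eef_rot: [-0.001, 0.686, 0.728, -0.0]
ft_force: [-0.6, -0.1, 0.5]
width: 85.7
finger_force: 0.0
[ 472.4343844  -187.94155951  223.72442041] [-0.0127  0.0021  0.4789]
```

```bash
python3 -m creep '[-0.012,0.002,0.12,0,100, -0.012,0.002,0.24,0,100, -0.012,0.002,0.36,0,100, -0.012,0.002,0.44,0,100, -0.012,0.002,0.479,0,100, -0.012,0.002,0.479,0,100]' 30
python3 -m creep '[0,0,0,0,55, 0,0,0,0,45, 0,0,0,0,45, 0,0,0,0,45, 0,0,0,0,45, 0,0,0,0,45, 0,0,0,0,45]' 30
python3 -m creep '[0,0,-0.1,0,45, 0,0,-0.25,0,45, 0,0,-0.4,0,45, 0,0,-0.55,0,45, 0,0,-0.6,0,45, 0,0,-0.6,0,45, 0,0,-0.6,0,45]' 30
python3 - <<'E'
from h import *
p,M=tool(); print(p, rows([533.3,85.8,254]))
E
```

```text
time: 13.3
tcp_pos: [470.7, -192.9, 102.2]
eef_rot: [-0.003, 0.688, 0.726, -0.0]
ft_force: [0.5, 0.5, -0.1]
width: 85.3
finger_force: 0.0
time: 13.88
tcp_pos: [473.8, -193.8, 107.0]
eef_rot: [0.002, 0.687, 0.726, -0.0]
ft_force: [-2.2, -0.9, 5.5]
width: 49.3
finger_force: 30.2
time: 14.47
tcp_pos: [473.3, -193.2, 256.6]
eef_rot: [0.002, 0.687, 0.726, 0.0]
ft_force: [-0.3, -0.1, -2.1]
width: 49.1
finger_force: 31.5
[ 473.31809827 -193.16739671  256.59032976] [1.1009 0.3011 0.0085]
```

```bash
python3 -m creep '[0.12,0.03,0,0,45, 0.24,0.06,0,0,45, 0.36,0.1,0,0,45, 0.48,0.14,0,0,45, 0.6,0.18,0,0,45, 0.72,0.22,0,0,45, 0.8,0.25,0,0,45, 0.8,0.25,0,0,45]' 30
python3 -m creep '[0.1,0.02,0,0,45, 0.2,0.04,0,0,45, 0.28,0.05,0,0,45, 0.298,0.051,0,0,45, 0.298,0.051,0,0,45, 0.298,0.051,0,0,45, 0.298,0.051,0,0,45]' 30
python3 - <<'E'
from h import *
p,M=tool(); print(p, rows([533.3,85.8,140]))
snap('top'); im,d=snap('scene'); cv2.imwrite('pics/x.png',im)
E
```

```text
time: 15.13
tcp_pos: [523.7, 13.9, 253.0]
eef_rot: [-0.002, 0.686, 0.728, -0.0]
ft_force: [-0.1, -0.1, 0.1]
width: 49.3
finger_force: 31.5
time: 15.72
tcp_pos: [532.6, 84.1, 254.3]
eef_rot: [-0.0, 0.688, 0.726, -0.001]
ft_force: [-0.6, -0.2, -0.3]
width: 49.1
finger_force: 31.5
[532.62023291  84.12700704 254.30830129] [0.0067 0.0036 0.4572]
```

```bash
python3 -m creep '[0,0.004,0.12,0,45, 0,0.004,0.24,0,45, 0,0.004,0.36,0,45, 0,0.004,0.44,0,45, 0,0.004,0.47,0,45, 0,0.004,0.48,0,45, 0,0.004,0.49,0,45, 0,0.004,0.49,0,45]' 30
python3 -m creep '[0,0,0.01,0,45, 0,0,0.02,0,45, 0,0,0.028,0,45, 0,0,0.028,0,45]' 30
```

```text
time: 16.48
tcp_pos: [534.7, 85.1, 133.4]
eef_rot: [0.001, 0.688, 0.726, 0.001]
ft_force: [0.2, -0.9, -0.5]
width: 49.4
finger_force: 31.5
time: 16.82
tcp_pos: [533.9, 85.4, 125.4]
eef_rot: [0.0, 0.687, 0.726, 0.0]
ft_force: [0.0, 0.5, -0.2]
width: 49.0
finger_force: 31.5
```

```bash
python3 -m creep '[0,0,0.004,0,45, 0,0,0.008,0,45, 0,0,0.008,0,45, 0,0,0.008,0,45]' 30
python3 -m creep '[0,0,0,0,52, 0,0,0,0,60, 0,0,0,0,68, 0,0,0,0,74, 0,0,0,0,74, 0,0,0,0,74]' 30
python3 -m creep '[0,0,-0.05,0,74, 0,0,-0.12,0,74, 0,0,-0.25,0,74, 0,0,-0.4,0,74, 0,0,-0.55,0,74, 0,0,-0.55,0,74]' 30
python3 - <<'E'
from h import *
im,d=snap('wrist'); W=cloud('wrist'); print(tool()[0])
m=(im.min(-1)>120)&(W[...,2]>55)&(W[...,2]<97)&(W[...,0]>400)&(W[...,0]<590)&(W[...,1]>55)&(W[...,1]<190)
P=W[m]; print(len(P),P.min(0).round(0),P.max(0).round(0),np.median(P,0).round(0))
cv2.imwrite('pics/w3.png',im)
snap('top'); T=cloud('top')
m=(T[...,2]>36)&(T[...,2]<85)&(T[...,0]>430)&(T[...,0]<580)&(T[...,1]>-420)&(T[...,1]<-280); P=T[m]; print('b',len(P),P.min(0),P.max(0))
E
```

```text
time: 17.15
tcp_pos: [533.9, 85.5, 125.2]
eef_rot: [-0.0, 0.687, 0.726, -0.0]
ft_force: [-7.6, -0.5, 16.2]
width: 48.8
finger_force: 33.0
time: 17.65
tcp_pos: [533.8, 85.4, 123.2]
eef_rot: [-0.0, 0.687, 0.726, -0.0]
ft_force: [-0.3, -0.2, 0.0]
width: 63.1
finger_force: 0.0
time: 18.15
tcp_pos: [537.7, 85.3, 270.2]
eef_rot: [0.005, 0.687, 0.726, 0.005]
ft_force: [2.3, -0.3, 2.9]
width: 63.2
finger_force: 0.0
[536.48886215  85.33241102 266.84958651]
2275 [510.  63.  58.] [560. 114.  93.] [535.  92.  75.]
b 172 [ 492.05127474 -393.67815242   37.79989926] [ 543.5144766  -345.66658324   74.19912073]
```

View pics/w3.png

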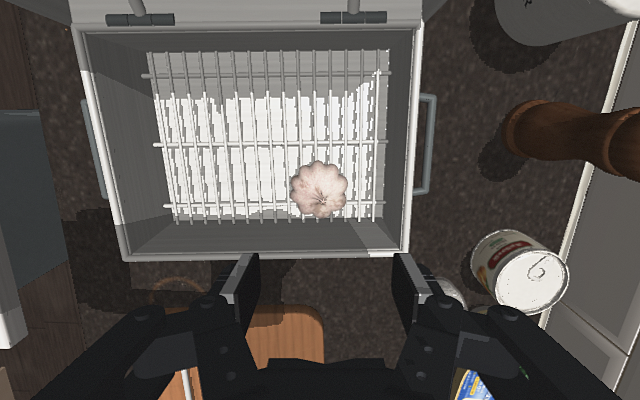

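Bulb 1 stands upright on the grate at pixel (319,190). Next, bulb b.

```bash
python3 -m creep '[-0.15,0,0,0,80, -0.3,0,0,0,100, -0.45,0,0,0,100, -0.6,0,0,0,100, -0.75,0,0,0,100, -0.9,0,0,0,100, -0.95,0,0,0,100]' 30
python3 -m creep '[-0.15,0,0,0,100, -0.3,0,0,0,100, -0.45,0,0,0,100, -0.6,0,0,0,100, -0.75,0,0,0,100, -0.85,0,0,0,100, -0.85,0,0,0,100, -0.85,0,0,0,100]' 30
python3 - <<'E'
from h import *
p,M=tool(); print(p, rows([517.5,-369.5,150]))
E
```

```text
time: 18.83
tcp_pos: [546.2, -156.1, 259.7]
eef_rot: [-0.0, 0.689, 0.725, -0.001]
ft_force: [-0.6, 0.2, -0.8]
width: 84.9
finger_force: 0.0
time: 19.5
tcp_pos: [557.8, -364.5, 259.0]
eef_rot: [-0.002, 0.688, 0.726, 0.0]
ft_force: [-0.5, 1.2, -0.2]
width: 85.7
finger_force: 0.0
[ 557.81851716 -364.48008841  259.03862506] [-0.0126 -0.1613  0.4364]
```

```bash
python3 -m creep '[-0.013,-0.08,0,0,100, -0.013,-0.161,0,0,100, -0.013,-0.161,0.15,0,100, -0.013,-0.161,0.3,0,100, -0.013,-0.161,0.434,0,100, -0.013,-0.161,0.434,0,100]' 30
python3 - <<'E'
from h import *
im,d=snap('wrist'); W=cloud('wrist'); p,M=tool(); print(p, rows([517.5,-369.5,106]))
m=(im.min(-1)>120)&(W[...,2]>40)&(W[...,2]<90)&(abs(W[...,0]-517)<50)&(abs(W[...,1]+369)<60); P=W[m]; print(len(P),P.min(0).round(0),P.max(0).round(0))
E
```

```text
time: 20.0
tcp_pos: [515.1, -363.8, 144.1]
eef_rot: [-0.008, 0.687, 0.727, 0.001]
ft_force: [-1.6, 1.3, -1.3]
width: 85.2
finger_force: 0.0
[ 516.59464732 -365.35618392  147.8487242 ] [-0.0181  0.0038  0.1672]
5614 [ 467. -395.   40.] [ 564. -348.   90.]
```

```bash
python3 -m creep '[-0.012,0.002,0.06,0,100, -0.014,0.002,0.12,0,100, -0.014,0.002,0.17,0,100, -0.014,0.002,0.17,0,100]' 30
python3 -m creep '[0,0,0,0,55, 0,0,0,0,45, 0,0,0,0,45, 0,0,0,0,45, 0,0,0,0,45, 0,0,0,0,45, 0,0,0,0,45]' 30
python3 -m creep '[0,0,-0.1,0,45, 0,0,-0.25,0,45, 0,0,-0.4,0,45, 0,0,-0.55,0,45, 0,0,-0.6,0,45, 0,0,-0.6,0,45, 0,0,-0.6,0,45]' 30
python3 - <<'E'
from h import *
p,M=tool(); print(p, rows([449.5,83,254]))
E
```

```text
time: 20.38
tcp_pos: [519.1, -372.2, 108.6]
eef_rot: [-0.001, 0.687, 0.726, 0.0]
ft_force: [-1.1, 0.7, -0.4]
width: 85.4
finger_force: 0.0
time: 20.97
tcp_pos: [520.0, -373.5, 111.9]
eef_rot: [0.001, 0.687, 0.726, -0.0]
ft_force: [-1.4, 1.4, 6.2]
width: 49.2
finger_force: 30.4
time: 21.55
tcp_pos: [519.6, -373.2, 261.2]
eef_rot: [0.001, 0.687, 0.726, -0.0]
ft_force: [-0.5, -0.5, -1.4]
width: 49.0
finger_force: 31.3
[ 519.55471539 -373.15304097  261.17342176] [ 1.8373 -0.1796  0.0246]
```

```bash
python3 -m creep '[0.12,-0.01,0,0,45, 0.27,-0.03,0,0,45, 0.42,-0.04,0,0,45, 0.57,-0.06,0,0,45, 0.72,-0.07,0,0,45, 0.87,-0.09,0,0,45, 0.95,-0.09,0,0,45, 0.95,-0.09,0,0,45]' 30
python3 -m creep '[0.12,-0.01,0,0,45, 0.27,-0.03,0,0,45, 0.42,-0.04,0,0,45, 0.57,-0.06,0,0,45, 0.7,-0.07,0,0,45, 0.8,-0.09,0,0,45, 0.875,-0.09,0,0,45, 0.875,-0.09,0,0,45]' 30
python3 -m creep '[0,0,0,0,45, 0,0,0,0,45]' 30
python3 - <<'E'
from h import *
p,M=tool(); print(p, rows([449.5,81,140]))
E
```

```text
time: 22.22
tcp_pos: [481.9, -132.5, 257.4]
eef_rot: [-0.003, 0.686, 0.728, -0.0]
ft_force: [-0.2, -0.7, -0.1]
width: 48.9
finger_force: 31.3
time: 22.88
tcp_pos: [448.1, 82.5, 258.3]
eef_rot: [-0.001, 0.686, 0.727, -0.001]
ft_force: [-0.2, -0.1, -0.5]
width: 49.1
finger_force: 31.3
time: 23.05
tcp_pos: [449.2, 79.4, 259.0]
eef_rot: [-0.0, 0.687, 0.726, -0.001]
ft_force: [0.3, -0.1, -0.3]
width: 49.3
finger_force: 31.3
[449.24998277  79.38045706 258.99854891] [0.0066 0.0021 0.476 ]
```

```bash
python3 -m creep '[0.004,0,0.12,0,45, 0.004,0,0.24,0,45, 0.004,0,0.36,0,45, 0.004,0,0.43,0,45, 0.004,0,0.47,0,45, 0.004,0,0.49,0,45, 0.004,0,0.5,0,45, 0.004,0,0.5,0,45]' 30
python3 -m creep '[0,0,0.006,0,45, 0,0,0.012,0,45, 0,0,0.016,0,45, 0,0,0.016,0,45]' 30
```

```text
time: 23.72
tcp_pos: [449.8, 80.7, 135.2]
eef_rot: [0.0, 0.688, 0.726, 0.0]
ft_force: [0.1, 0.1, -0.1]
width: 49.4
finger_force: 31.3
time: 24.05
tcp_pos: [449.4, 81.3, 131.3]
eef_rot: [0.0, 0.687, 0.726, 0.0]
ft_force: [0.3, -0.0, -0.6]
width: 49.1
finger_force: 31.3
```

```bash
python3 -m creep '[0,0,0.003,0,45, 0,0,0.005,0,45, 0,0,0.005,0,45]' 30
python3 -m creep '[0,0,0,0,52, 0,0,0,0,60, 0,0,0,0,68, 0,0,0,0,74, 0,0,0,0,74, 0,0,0,0,74]' 30
python3 -m creep '[0,0,-0.05,0,74, 0,0,-0.12,0,74, 0,0,-0.25,0,74, 0,0,-0.4,0,74, 0,0,-0.55,0,74, 0,0,-0.55,0,74]' 30
python3 -m creep '[-0.15,0,0,0,80, -0.3,0,0,0,100, -0.45,0,0,0,100, -0.6,0,0,0,100, -0.75,0,0,0,100, -0.85,0,0,0,100, -0.85,0,0,0,100]' 40
python3 - <<'E'
from h import *
print(tool()[0]); im,d=snap('top'); im2,d=snap('scene'); T=cloud('top')
m=(T[...,2]>55)&(T[...,2]<98)&(T[...,0]>390)&(T[...,0]<600)&(T[...,1]>60)&(T[...,1]<180)
n,l,st,ce=cv2.connectedComponentsWithStats(m.astype(np.uint8))
for i in range(1,n):
    if st[i,4]>60: P=T[l==i]; print(st[i],P.min(0).round(0),P.max(0).round(0))
m=(T[...,2]>32)&(T[...,0]>360)&(T[...,0]<425)&(T[...,1]>-420)&(T[...,1]<-110)&(T[...,2]<60); P=T[m]; print('hook',P.min(0).round(0),P.max(0).round(0),np.median(P,0).round(0))
W=cloud('scene'); p=W[(W[...,0]>400)&(W[...,0]<590)&(W[...,1]>190)&(W[...,1]<300)&(W[...,2]>130)&(W[...,2]<280)]
A=np.c_[p[:,0],p[:,2],np.ones(len(p))]; k=np.linalg.lstsq(A,p[:,1],rcond=None)[0]; print('lid plane',k,'theta',1.57+np.arctan(k[1]))
a=cv2.resize(im[140:260,200:400],(800,480),interpolation=cv2.INTER_CUBIC); cv2.imwrite('pics/top3.png',a)
E
```

```text
time: 24.3
tcp_pos: [449.5, 81.3, 130.2]
eef_rot: [0.0, 0.687, 0.726, 0.0]
ft_force: [-2.5, -0.2, 4.8]
width: 49.2
finger_force: 31.7
time: 24.8
tcp_pos: [449.2, 81.2, 129.5]
eef_rot: [-0.0, 0.687, 0.726, -0.0]
ft_force: [0.1, -0.7, -1.4]
width: 63.2
finger_force: 0.0
time: 25.3
tcp_pos: [452.8, 81.1, 274.7]
eef_rot: [0.005, 0.687, 0.726, 0.004]
ft_force: [1.7, 0.0, 0.8]
width: 63.3
finger_force: 0.0
time: 25.88
tcp_pos: [461.2, -135.4, 267.2]
eef_rot: [0.001, 0.689, 0.725, -0.0]
ft_force: [-0.2, -0.3, 1.0]
width: 85.7
finger_force: 0.0
[ 461.15564431 -135.35070809  267.20184799]
[251 181  16  15 179] [511.  63.  57.] [560. 112.  92.]
[253 206  14  15 177] [427.  61.  58.] [475. 107.  97.]
hook [ 380. -409.   32.] [ 420. -121.   49.] [ 394. -322.   41.]
lid plane [6.71862066e-02 2.63849265e-02 1.95684969e+02] theta 1.5963788062952098
```

View pics/top3.png

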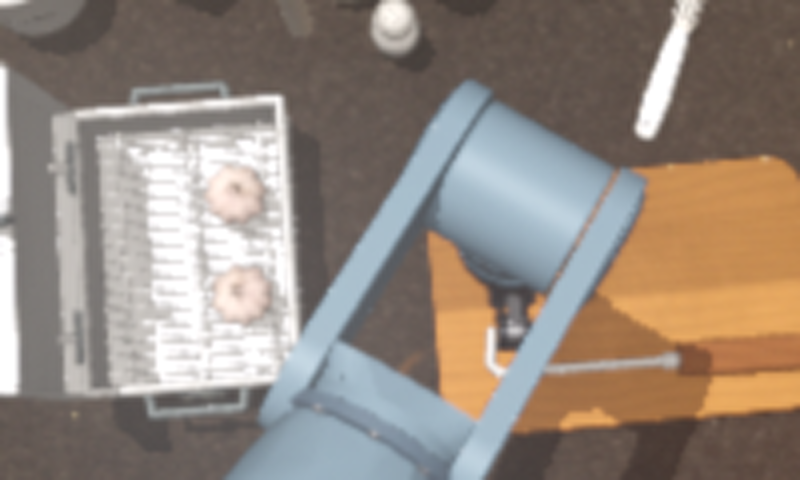

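Both bulbs stand side by side on the grate at (236,193) and (242,294). The lid is at 1.60 rad and the hook lies flat. I'll pick up the hook again.

```bash
python3 -m creep '[-0.15,-0.05,0,0,100, -0.3,-0.1,0,0,100, -0.45,-0.15,0,0,100, -0.6,-0.2,0,0,100, -0.72,-0.232,0,0,100, -0.72,-0.232,0,0,100, -0.72,-0.232,0,0,100]' 60
python3 - <<'E'
from h import *
print(tool()[0]); im,d=snap('wrist'); W=cloud('wrist'); v,u=np.mgrid[:400,:640]
hsv=cv2.cvtColor(im,cv2.COLOR_BGR2HSV)
m=(W[...,2]>36)&(W[...,2]<50)&(W[...,0]>360)&(W[...,0]<430)&(W[...,1]>-410)&(W[...,1]<-282); P=W[m]; print(len(P),P.min(0).round(0),P.max(0).round(0))
for y in range(-400,-280,20):
    q=P[abs(P[:,1]-y)<8]; print(y,q[:,0].min().round(1),q[:,0].max().round(1)) if len(q) else 0
print(rows([393.5,-318,97]))
E
```

```text
time: 26.57
tcp_pos: [412.8, -313.8, 266.8]
eef_rot: [-0.0, 0.688, 0.726, 0.0]
ft_force: [-0.4, 0.3, -0.6]
width: 85.4
finger_force: 0.0
[ 412.8365077  -313.76147788  266.79448804]
3058 [ 379. -396.   36.] [ 414. -282.   43.]
-400 386.3 412.1
-380 383.6 413.8
-360 383.3 412.0
-340 381.8 410.9
-320 380.4 410.0
-300 378.9 408.9
[-0.0182 -0.0792  0.6787]
```

```bash
python3 -m creep '[-0.011,-0.0755,0.1,0,100, -0.011,-0.0755,0.26,0,100, -0.011,-0.0755,0.42,0,100, -0.011,-0.0755,0.55,0,100, -0.011,-0.0755,0.64,0,80, -0.011,-0.0755,0.676,0,60, -0.011,-0.0755,0.676,0,60, -0.011,-0.0755,0.676,0,60]' 60
python3 -m creep '[0,0,0,0,20, 0,0,0,0,20, 0,0,0,0,20, 0,0,0,0,20, 0,0,0,0,20, 0,0,0,0,20]' 60
python3 -m creep '[0,0,0,0,10, 0,0,0,0,10, 0,0,0,0,10]' 110
python3 -m creep '[0,0,-0.05,0,10, 0,0,-0.12,0,10, 0,0,-0.24,0,10, 0,0,-0.4,0,10, 0,0,-0.56,0,10, 0,0,-0.72,0,10, 0,0,-0.88,0,10, 0,0,-1,0,10]' 110
python3 -m creep '[0,0,-0.08,0,10,0,0,-0.08,0,10,0,0,-0.08,0,10]' 110
python3 - <<'E'
from h import *
p,M=tool(); print(p, rows([416.7,39.6,368]),rows([416.7,-60,368]))
E
```

```text
time: 27.28
tcp_pos: [395.0, -316.8, 98.8]
eef_rot: [0.0, 0.687, 0.727, 0.0]
ft_force: [0.3, 0.6, 1.0]
width: 51.0
finger_force: 0.0
time: 27.78
tcp_pos: [395.4, -318.7, 100.4]
eef_rot: [0.002, 0.687, 0.726, -0.0]
ft_force: [0.6, 1.9, 5.9]
width: 28.4
finger_force: 60.1
time: 28.03
tcp_pos: [395.5, -318.9, 100.7]
eef_rot: [0.002, 0.687, 0.726, -0.0]
ft_force: [0.1, 1.9, 7.8]
width: 27.1
finger_force: 109.5
time: 28.7
tcp_pos: [394.4, -317.9, 353.2]
eef_rot: [0.003, 0.687, 0.726, -0.0]
ft_force: [0.8, -0.7, -2.1]
width: 26.9
finger_force: 108.9
time: 28.95
tcp_pos: [394.3, -317.9, 369.8]
eef_rot: [0.002, 0.687, 0.726, -0.0]
ft_force: [0.5, 0.7, -1.7]
width: 27.0
finger_force: 108.9
[ 394.34984448 -317.87572965  369.84208233] [1.4229 0.1677 0.003 ] [1.0251 0.1459 0.0043]
```

```bash
python3 -m creep '[0.1,0.012,0,0,10, 0.25,0.03,0,0,10, 0.4,0.05,0,0,10, 0.55,0.07,0,0,10, 0.7,0.09,0,0,10, 0.85,0.11,0,0,10, 0.95,0.12,0,0,10, 0.95,0.12,0,0,10]' 110
python3 -m creep '[0.1,0.012,0,0,10, 0.2,0.03,0,0,10, 0.3,0.05,0,0,10, 0.4,0.058,0,0,10, 0.467,0.058,0,0,10, 0.467,0.058,-0.005,0,10, 0.467,0.058,-0.005,0,10, 0.467,0.058,-0.005,0,10]' 110
python3 - <<'E'
from h import *
im,d=snap('top'); im2,d=snap('scene'); print(tool()[0])
a=cv2.resize(im[160:230,170:250],(480,420),interpolation=cv2.INTER_CUBIC);b=cv2.resize(im2[105:165,245:290],(315,420),interpolation=cv2.INTER_CUBIC)
cv2.imwrite('pics/re.png',np.hstack([a,b]))
W=cloud('scene')
P=W[(W[...,2]>260)&(W[...,2]<340)&(W[...,1]>195)&(W[...,1]<245)&(W[...,0]>430)&(W[...,0]<530)]; P=P[P[:,2]>286]; print('eye?',len(P),P.mean(0).round(1),P.min(0).round(0),P.max(0).round(0))
T=cloud('top'); P=T[(T[...,2]>280)&(T[...,2]<330)&(T[...,0]>380)&(T[...,0]<440)&(T[...,1]>120)&(T[...,1]<235)]; print('rod',len(P),P.mean(0).round(1),P.min(0).round(0),P.max(0).round(0))
E
```

```text
time: 29.62
tcp_pos: [410.0, -74.5, 366.1]
eef_rot: [-0.002, 0.686, 0.728, 0.0]
ft_force: [-0.9, 0.3, -1.4]
width: 27.3
finger_force: 108.9
time: 30.28
tcp_pos: [418.9, 37.8, 368.4]
eef_rot: [-0.0, 0.687, 0.726, -0.001]
ft_force: [-0.2, -0.4, -1.0]
width: 27.4
finger_force: 108.9
[419.08983323  37.54933124 368.80217689]
eye? 8 [449.7 230.7 299.4] [432. 223. 287.] [475. 244. 322.]
rod 69 [415.  221.3 297.7] [381. 199. 280.] [439. 233. 308.]
```

View pics/re.png

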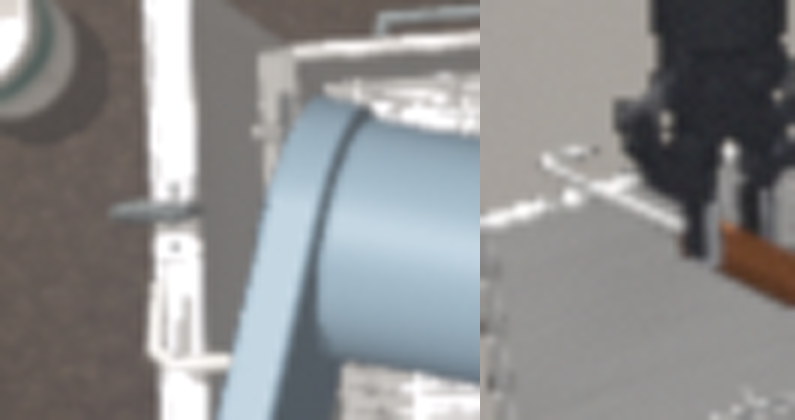

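Seen from above, the pin at crop u≈155 lines up with the ring's middle at u≈153, with the bend at v≈352 and the ring at v≈210. I'll insert by about 46 mm along +x.

```bash
python3 -m creep '[0,0.04,-0.006,0,10, 0,0.08,-0.006,0,10, 0,0.11,-0.006,0,10, 0,0.14,-0.006,0,10, 0,0.17,-0.006,0,10, 0,0.186,-0.006,0,10, 0,0.186,-0.006,0,10, 0,0.186,-0.006,0,10]' 110
python3 - <<'E'
from h import *
im,d=snap('top'); im2,d=snap('scene'); print(tool()[0],state()['moment'])
a=cv2.resize(im[160:230,170:250],(480,420),interpolation=cv2.INTER_CUBIC);b=cv2.resize(im2[105:165,245:290],(315,420),interpolation=cv2.INTER_CUBIC)
cv2.imwrite('pics/re2.png',np.hstack([a,b]))
E
python3 arc.py 1.64 -0.03 4 | sed 's/np.float64(//g; s/))/)/g'
```

```text
time: 31.05
tcp_pos: [465.6, 41.1, 370.6]
eef_rot: [-0.0, 0.687, 0.726, -0.0]
ft_force: [0.1, 0.9, -0.8]
width: 27.3
finger_force: 108.9
[465.35115129  41.14290606 370.80561372] [0.00237117 0.01126355 0.00399999]
[(-0.042), 0.001), -0.002), (-0.085), 0.001), -0.001), (-0.127), 0.002), 0.001), (-0.169), 0.002), 0.006), (-0.211), 0.003), 0.013), (-0.252), 0.003), 0.022), (-0.293), 0.004), 0.033), (-0.333), 0.004), 0.047)]
[(-0.039), 0.001), 0.015), (-0.078), 0.001), 0.033), (-0.116), 0.002), 0.053), (-0.152), 0.002), 0.074), (-0.188), 0.002), 0.097), (-0.222), 0.003), 0.122), (-0.254), 0.003), 0.149), (-0.286), 0.004), 0.178)]
[(-0.03), 0.0), 0.03), (-0.058), 0.001), 0.062), (-0.084), 0.001), 0.095), (-0.109), 0.001), 0.129), (-0.132), 0.002), 0.165), (-0.153), 0.002), 0.202), (-0.172), 0.002), 0.24), (-0.189), 0.002), 0.278)]
[(-0.015), 0.0), 0.04), (-0.028), 0.0), 0.08), (-0.039), 0.001), 0.121), (-0.047), 0.001), 0.162), (-0.054), 0.001), 0.204), (-0.058), 0.001), 0.246), (-0.06), 0.001), 0.289), (-0.06), 0.001), 0.331)]
```

View pics/re2.png

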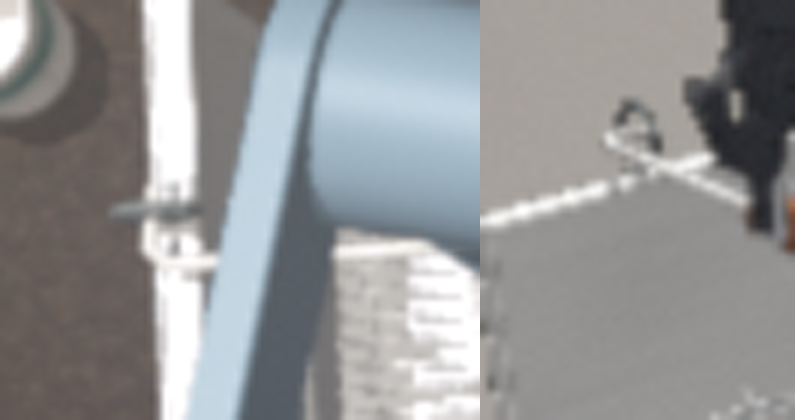

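```bash
python3 -m creep '[-0.042,0.001,-0.002,0,10, -0.085,0.001,-0.001,0,10, -0.127,0.002,0.001,0,10, -0.169,0.002,0.006,0,10, -0.211,0.003,0.013,0,10, -0.252,0.003,0.022,0,10, -0.293,0.004,0.033,0,10, -0.333,0.004,0.047,0,10]' 110
python3 -m creep '[-0.039,0.001,0.015,0,10, -0.078,0.001,0.033,0,10, -0.116,0.002,0.053,0,10, -0.152,0.002,0.074,0,10, -0.188,0.002,0.097,0,10, -0.222,0.003,0.122,0,10, -0.254,0.003,0.149,0,10, -0.286,0.004,0.178,0,10]' 110
python3 - <<'E'
from h import *
im,d=snap('scene'); print(tool()[0],state()['moment'])
W=cloud('scene'); p=W[(W[...,0]>400)&(W[...,0]<590)&(W[...,1]>80)&(W[...,1]<300)&(W[...,2]>125)&(W[...,2]<330)]
T=snap('top'); T=cloud('top'); q=T[(T[...,0]>520)&(T[...,0]<590)&(T[...,1]>40)&(T[...,1]<220)&(T[...,2]>110)&(T[...,2]<330)]
if len(q)>50:
    k=np.polyfit(q[:,1],q[:,2],1); print(len(q),'slope deg',np.degrees(np.arctan(k[0])))
E
python3 arc.py 0.3875 0.0 2 | sed 's/np.float64(//g; s/))/)/g'
```

```text
time: 31.82
tcp_pos: [471.3, -43.3, 359.0]
eef_rot: [0.0, 0.688, 0.726, 0.0]
ft_force: [0.2, 1.1, -0.4]
width: 27.0
finger_force: 109.0
time: 32.48
tcp_pos: [476.1, -114.2, 314.0]
eef_rot: [0.0, 0.687, 0.726, -0.0]
ft_force: [0.7, 0.5, 0.2]
width: 27.2
finger_force: 109.1
[ 475.63952938 -115.04801423  312.30696634] [ 0.03131886 -0.00683578  0.01777381]
748 slope deg -44.38444459221269
[(-0.007), 0.0), 0.018), (-0.014), 0.0), 0.037), (-0.02), 0.0), 0.055), (-0.026), 0.0), 0.074), (-0.032), 0.0), 0.093), (-0.037), 0.0), 0.112), (-0.041), 0.001), 0.131), (-0.045), 0.001), 0.15)]
[(-0.004), 0.0), 0.019), (-0.007), 0.0), 0.039), (-0.009), 0.0), 0.058), (-0.011), 0.0), 0.078), (-0.013), 0.0), 0.097), (-0.014), 0.0), 0.117), (-0.015), 0.0), 0.137), (-0.015), 0.0), 0.156)]
```

```bash
python3 -m creep '[-0.03,0,0.03,0,10, -0.058,0.001,0.062,0,10, -0.084,0.001,0.095,0,10, -0.109,0.001,0.129,0,10, -0.132,0.002,0.165,0,10, -0.153,0.002,0.202,0,10, -0.172,0.002,0.24,0,10, -0.189,0.002,0.278,0,10]' 110
python3 -m creep '[-0.007,0,0.018,0,10, -0.014,0,0.037,0,10, -0.02,0,0.055,0,10, -0.026,0,0.074,0,10, -0.032,0,0.093,0,10, -0.037,0,0.112,0,10, -0.041,0.001,0.131,0,10, -0.045,0.001,0.15,0,10]' 110
python3 -m creep '[-0.004,0,0.019,0,10, -0.007,0,0.039,0,10, -0.009,0,0.058,0,10, -0.011,0,0.078,0,10, -0.013,0,0.097,0,10, -0.014,0,0.117,0,10, -0.015,0,0.137,0,10, -0.015,0,0.156,0,10]' 110
cat > lid.py <<'E'
from h import *
snap('top'); T=cloud('top'); print(tool()[0],state()['ft_force'].round(1),state()['moment'].round(2))
q=T[(T[...,0]>390)&(T[...,0]<590)&(T[...,1]>35)&(T[...,1]<210)&(T[...,2]>100)&(T[...,2]<170)]
A=np.c_[q[:,0],q[:,1],np.ones(len(q))]; z=q[:,2]
for i in range(3):
    k=np.linalg.lstsq(A,z,rcond=None)[0]; r=abs(A@k-z); A=A[r<5]; z=z[r<5]
print('lid slope rad',np.arctan(-k[1]).round(4),'z at right edge',A[A[:,1]<50]@k if 0 else (k@[490,40,1]).round(1),'left',(k@[490,205,1]).round(1))
E
python3 lid.py
```

```text
time: 33.25
tcp_pos: [479.1, -161.0, 244.0]
eef_rot: [-0.0, 0.687, 0.726, -0.0]
ft_force: [1.4, -0.1, -0.0]
width: 27.0
finger_force: 109.0
time: 33.92
tcp_pos: [480.1, -171.8, 207.3]
eef_rot: [0.0, 0.687, 0.726, 0.0]
ft_force: [-0.6, 0.2, 0.0]
width: 27.3
finger_force: 109.0
time: 34.58
tcp_pos: [480.2, -175.5, 168.1]
eef_rot: [-0.0, 0.687, 0.726, 0.0]
ft_force: [-0.1, 0.2, -0.0]
width: 26.9
finger_force: 109.0
[ 479.77674235 -175.19837198  167.21437476] [-0.1 -0.9 -1.5] [-0.    0.01 -0.09]
lid slope rad 0.0042 z at right edge 119.2 left 118.5
```

```bash
python3 -m creep '[0,0,0.006,0,10, 0,0,0.012,0,10, 0,0,0.018,0,10, 0,0,0.024,0,10, 0,0,0.024,0,10]' 110; python3 lid.py
```

```text
time: 35.05
tcp_pos: [480.4, -175.6, 162.8]
eef_rot: [0.0, 0.687, 0.726, 0.0]
ft_force: [-1.0, -1.9, 1.3]
width: 27.3
finger_force: 109.3
[ 480.41836504 -175.58294075  162.87890816] [ 0.4 -1.5  1.1] [0.41 0.05 0.11]
lid slope rad -0.0015 z at right edge 118.3 left 118.6
```

```bash
python3 -m creep '[0,0,0.004,0,10, 0,0,0.008,0,10, 0,0,0.012,0,10, 0,0,0.012,0,10]' 110; python3 lid.py
```

```text
time: 35.43
tcp_pos: [480.4, -175.6, 159.7]
eef_rot: [0.0, 0.687, 0.726, 0.0]
ft_force: [-1.3, -1.6, 3.2]
width: 27.1
finger_force: 109.5
[ 480.39864394 -175.60425811  159.78169925] [ 0.3 -2.1  3.5] [ 0.63 -0.    0.05]
lid slope rad -0.0022 z at right edge 118.1 left 118.5
```

The lid is against its stop: the force climbs while the slope stays at 0. I'll centre the pin, withdraw it, and take the hook back to the board.

```bash
python3 -m creep '[0,0,-0.02,0,10, 0,0,-0.042,0,10, 0,0,-0.042,0,10, 0,-0.04,-0.042,0,10, 0,-0.08,-0.042,0,10, 0,-0.14,-0.042,0,10, 0,-0.2,-0.042,0,10, 0,-0.2,-0.042,0,10]' 110
python3 lid.py
python3 -m creep '[-0.02,0,-0.1,0,10, -0.04,0,-0.2,0,10, -0.1,0,-0.28,0,10, -0.2,0,-0.28,0,10, -0.3,0,-0.28,0,10, -0.3,0,-0.28,0,10, -0.3,0,-0.28,0,10]' 110
python3 - <<'E'
from h import *
print(tool()[0]); print(rows([395,-317,150])); T=(snap('top'),cloud('top'))[1]
m=(T[...,2]>140)&(T[...,2]<200)&(T[...,0]>360)&(T[...,0]<440)&(T[...,1]>-200)&(T[...,1]<-30); P=T[m]
for y in range(-180,-30,20):
    q=P[abs(P[:,1]-y)<10]; print(y,len(q),np.median(q,0).round(1) if len(q) else '')
E
```

```text
time: 36.15
tcp_pos: [427.0, -177.2, 169.0]
eef_rot: [-0.002, 0.688, 0.726, -0.001]
ft_force: [0.2, 1.1, -1.4]
width: 27.5
finger_force: 109.0
[ 428.47679488 -177.69739333  169.52030728] [ 0.7 -0.  -1.9] [ 0.03 -0.03 -0.02]
lid slope rad -0.0005 z at right edge 118.3 left 118.4
time: 36.78
tcp_pos: [434.5, -254.0, 240.1]
eef_rot: [0.0, 0.688, 0.726, 0.0]
ft_force: [0.3, 0.5, -1.3]
width: 26.6
finger_force: 109.0
[ 434.54715814 -254.0037256   240.07492399]
[-0.2433 -0.1714  0.3602]
-180 3 [ 431.1 -187.2  177.5]
-160 0 
-140 11 [ 431.6 -138.1  174.9]
-120 18 [ 428.8 -119.5  174.8]
-100 12 [427.8 -99.3 174.5]
-80 15 [426.3 -79.2 175.5]
-60 16 [429.6 -63.8 175.3]
-40 0
```

```bash
python3 -m creep '[-0.12,-0.08,0,0,10, -0.243,-0.171,0,0,10, -0.243,-0.171,0.12,0,10, -0.243,-0.171,0.26,0,10, -0.243,-0.171,0.4,0,10, -0.243,-0.171,0.49,0,10, -0.243,-0.171,0.52,0,10, -0.243,-0.171,0.52,0,10]' 110
python3 -m creep '[0,0,0.012,0,10, 0,0,0.024,0,10, 0,0,0.034,0,10, 0,0,0.034,0,10, 0,0,0.034,0,10]' 60
```

```text
time: 37.5
tcp_pos: [394.2, -313.9, 107.9]
eef_rot: [-0.003, 0.687, 0.727, 0.001]
ft_force: [0.4, 0.5, -0.5]
width: 27.2
finger_force: 109.1
time: 37.92
tcp_pos: [395.4, -316.4, 102.4]
eef_rot: [0.001, 0.687, 0.726, -0.0]
ft_force: [-0.1, 0.4, -0.8]
width: 27.0
finger_force: 109.1
```

```bash
python3 -m creep '[0,0,0.003,0,10, 0,0,0.006,0,10, 0,0,0.006,0,10]' 60
python3 -m creep '[0,0,0,0,25, 0,0,0,0,35, 0,0,0,0,50, 0,0,0,0,70, 0,0,-0.1,0,70, 0,0,-0.25,0,70, 0,0,-0.45,0,70, 0,0,-0.6,0,60]' 40
python3 -m creep '[0.1,0.04,0,0,40, 0.25,0.1,0,0,40, 0.4,0.16,0,0,40, 0.55,0.2,0,0,40, 0.7,0.24,0,0,40, 0.85,0.28,0,0,40, 0.95,0.3,0,0,40, 0.95,0.3,0,0,40]' 40
python3 - <<'E'
from h import *
print(tool()[0]); im,d=snap('top'); T=cloud('top')
m=(T[...,2]>30)&(T[...,0]>360)&(T[...,0]<425)&(T[...,1]>-420)&(T[...,1]<-110)&(T[...,2]<70); P=T[m]; print('hook',P.min(0).round(0),P.max(0).round(0),np.median(P,0).round(0))
im,d=snap('wrist'); cv2.imwrite('pics/w4.png',im)
E
```

```text
time: 38.17
tcp_pos: [395.3, -316.4, 100.7]
eef_rot: [0.0, 0.687, 0.726, -0.0]
ft_force: [-0.2, 1.8, 3.8]
width: 27.2
finger_force: 109.5
time: 38.83
tcp_pos: [394.6, -315.5, 246.9]
eef_rot: [-0.001, 0.687, 0.726, 0.0]
ft_force: [0.6, -1.4, -0.3]
width: 51.6
finger_force: 0.0
time: 39.5
tcp_pos: [456.9, -70.6, 245.7]
eef_rot: [-0.001, 0.686, 0.728, 0.001]
ft_force: [0.2, 0.7, -0.2]
width: 34.2
finger_force: 0.0
[456.87697326 -70.58088669 245.73063223]
hook [ 363. -410.   30.] [ 424. -121.   50.] [ 395. -316.   40.]
```

View pics/w4.png

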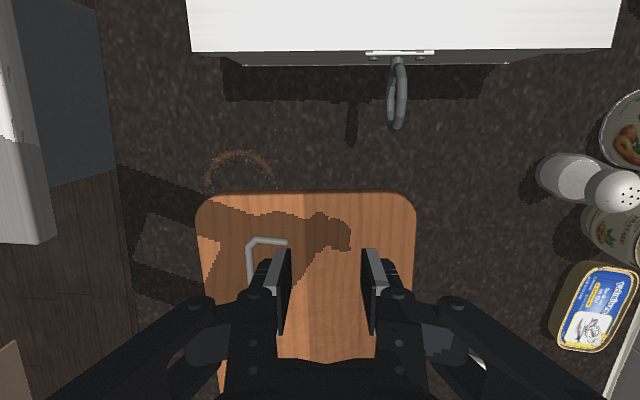

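```bash
python3 -m creep '[0.15,0.01,0,0,50, 0.3,0.02,0,0,50, 0.45,0.03,0,0,50, 0.58,0.03,0,0,50, 0.58,0.03,0,0,50, 0.58,0.03,0,0,50]' 40
python3 - <<'E'
from h import *
im,d=snap('wrist'); cv2.imwrite('pics/w5.png',im); print(tool()[0])
W=cloud('wrist'); m=(W[...,2]>128)&(W[...,2]<152)&(im.max(-1)<90)&(abs(W[...,0]-458)<40)&(abs(W[...,1]-121)<40); P=W[m]; print(len(P),P.min(0).round(1),P.max(0).round(1))
E
```

```text
time: 40.1
tcp_pos: [456.5, 70.5, 245.9]
eef_rot: [0.0, 0.687, 0.727, -0.0]
ft_force: [0.4, -0.6, 0.2]
width: 42.4
finger_force: 0.0
[456.70675824  69.62129349 245.95426359]
1193 [451.  107.9 133.9] [464.2 137.2 147.7]
```

View pics/w5.png

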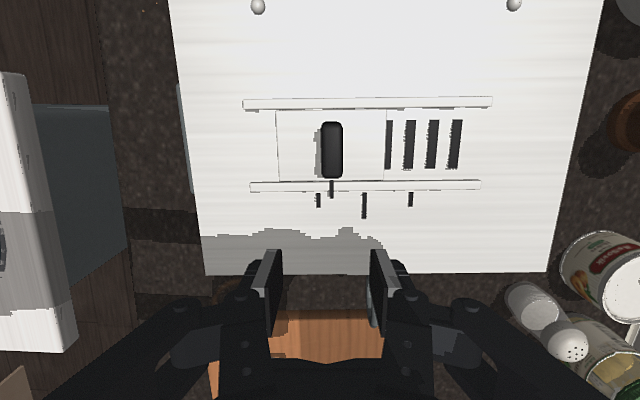

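The wrist view shows the three marks at u≈318, 364 (the long one) and 410, v≈200. The pointer is at (331,190) and the grip at (332,150).

```bash
cat > vent.py <<'E'
from h import *
# subpixel: dark columns profile for marks and pointer
z=load('wrist'); im=z['im']; g=cv2.cvtColor(im,cv2.COLOR_BGR2GRAY).astype(float)
ex=np.array([np.cos(.065),np.sin(.065),0])
def dark(v0,v1,u0,u1,t=110):
    s=g[v0:v1,u0:u1]; m=s<t; v,u=np.nonzero(m); return u.mean()+u0,v.mean()+v0,m.sum()
import sys
E
python3 - <<'E'
from vent import *
M=[dark(194,206,314,323),dark(196,217,358,370),dark(193,206,405,415)]; p=dark(182,197,327,336); print(M,p)
w=[ray('wrist',a[0],a[1],117.5) for a in M]; q=ray('wrist',p[0],p[1],118)
print([((a-w[0])@ex).round(1) for a in w],'pointer',((q-w[0])@ex).round(1))
print(rows([457.6,122.5,201]))
E
```

```text
[(np.float64(317.6363636363636), np.float64(199.13636363636363), np.int64(44)), (np.float64(363.90588235294115), np.float64(206.23529411764707), np.int64(85)), (np.float64(410.3333333333333), np.float64(199.16666666666666), np.int64(54))] (np.float64(330.95), np.float64(189.43333333333334), np.int64(60))
[np.float64(0.0), np.float64(30.0), np.float64(59.9)] pointer 8.6
[0.2111 0.0153 0.1797]
```

```bash
python3 -m creep '[0.12,0.015,0,0,50, 0.211,0.015,0,0,50, 0.211,0.015,0,0,50, 0.211,0.015,0.08,0,50, 0.211,0.015,0.15,0,50, 0.211,0.015,0.18,0,50, 0.211,0.015,0.18,0,50, 0.211,0.015,0.18,0,50]' 25
python3 -m creep '[0,0,0,0,30, 0,0,0,0,10, 0,0,0,0,0, 0,0,0,0,0, 0,0,0,0,0, 0,0,0,0,0]' 25
```

```text
time: 40.82
tcp_pos: [457.6, 122.0, 201.0]
eef_rot: [-0.0, 0.688, 0.726, -0.0]
ft_force: [0.2, -0.2, 0.9]
width: 42.4
finger_force: 0.0
time: 41.32
tcp_pos: [457.9, 123.0, 202.0]
eef_rot: [0.001, 0.687, 0.727, 0.0]
ft_force: [-1.3, -3.4, 6.1]
width: 11.2
finger_force: 29.8
```

```bash
python3 -m creep '[0,0.012,0,0,0, 0,0.03,0,0,0, 0,0.05,0,0,0, 0.001,0.07,0,0,0, 0.001,0.0856,0,0,0, 0.001,0.0856,0,0,0, 0.001,0.0856,0,0,0]' 25
python3 -m creep '[0,0,0,0,20, 0,0,0,0,35, 0,0,0,0,50, 0,0,0,0,50, 0,0,-0.05,0,50, 0,0,-0.15,0,50, 0,0,-0.18,0,50, 0,0,-0.18,0,50]' 25
python3 -m creep '[-0.1,-0.05,0,0,50, -0.211,-0.09,0,0,50, -0.211,-0.09,0,0,50, -0.211,-0.09,0,0,50]' 25
python3 - <<'E'
from h import *
im,d=snap('wrist'); cv2.imwrite('pics/w6.png',im[80:240,220:440]); cv2.imwrite('pics/w6.png',cv2.resize(im[80:240,220:440],None,fx=3,fy=3)); print(tool()[0])
E
```

```text
time: 41.9
tcp_pos: [479.9, 124.5, 202.0]
eef_rot: [0.001, 0.687, 0.726, 0.001]
ft_force: [1.4, -1.7, 5.2]
width: 11.3
finger_force: 29.7
time: 42.57
tcp_pos: [479.9, 124.8, 248.1]
eef_rot: [0.002, 0.687, 0.726, 0.002]
ft_force: [0.6, -0.6, 0.5]
width: 42.4
finger_force: 0.0
time: 42.9
tcp_pos: [458.4, 69.9, 244.9]
eef_rot: [-0.001, 0.688, 0.725, -0.0]
ft_force: [-0.1, -0.1, 0.3]
width: 42.9
finger_force: 0.0
[458.73835559  70.53762242 245.12761651]
```

View pics/w6.png

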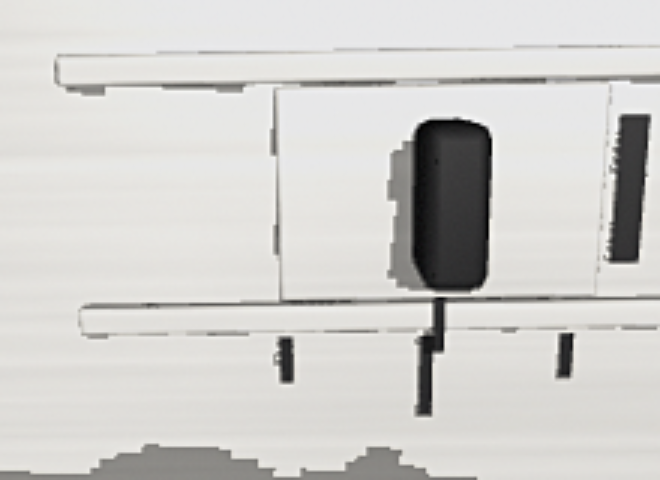

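The pointer at crop (438,325) looks slightly past the long mark at (425,375). I'll measure the offset.

```bash
python3 - <<'E'
from vent import *
o=lambda a:(a/3)
M=[dark(194,207,311,320),dark(196,218,357,366),dark(192,205,405,413)]; p=dark(181,189,363,369); print(M,p)
w=[ray('wrist',a[0],a[1],117.5) for a in M]
for zz in (117.5,119): q=ray('wrist',p[0],p[1],zz); print([((a-w[0])@ex).round(1) for a in w],'pointer',((q-w[0])@ex).round(1))
z=load('wrist'); W=cloud('wrist')
m=(W[...,2]>140)&(im.max(-1)<90)&(abs(W[...,0]-480)<40)&(abs(W[...,1]-121)<40); P=W[m]; print('grip',P.min(0).round(1),P.max(0).round(1))
print(rows([479.9,124,201]))
E
```

```text
[(np.float64(315.1454545454545), np.float64(199.96363636363637), np.int64(55)), (np.float64(361.48387096774195), np.float64(206.58064516129033), np.int64(93)), (np.float64(408.07272727272726), np.float64(198.05454545454546), np.int64(55))] (np.float64(366.0), np.float64(184.5), np.int64(24))
[np.float64(0.0), np.float64(29.9), np.float64(59.7)] pointer 32.5
[np.float64(0.0), np.float64(29.9), np.float64(59.7)] pointer 32.3
grip [440.   81.  140.1] [520.  138.5 266.2]
[0.2089 0.0961 0.1765]
```

```bash
python3 -m creep '[0.1,0.04,0,0,50, 0.211,0.0808,0,0,50, 0.211,0.0808,0,0,50, 0.211,0.0808,0.08,0,50, 0.211,0.0808,0.15,0,50, 0.211,0.0808,0.18,0,50, 0.211,0.0808,0.18,0,50, 0.211,0.0808,0.18,0,50]' 25
python3 -m creep '[0,0,0,0,30, 0,0,0,0,10, 0,0,0,0,0, 0,0,0,0,0, 0,0,0,0,0, 0,0,0,0,0, 0,0,0,0,0]' 25
python3 -m creep '[0,0,0,0,20, 0,0,0,0,35, 0,0,0,0,50, 0,0,0,0,50, 0,0,-0.05,0,50, 0,0,-0.15,0,50, 0,0,-0.18,0,50, 0,0,-0.18,0,50]' 25
python3 -m creep '[-0.1,-0.05,0,0,50, -0.211,-0.09,0,0,50, -0.211,-0.09,0,0,50, -0.211,-0.09,0,0,50]' 25
python3 - <<'E'
from h import *
im,d=snap('wrist')
from vent import *
M=[dark(194,207,312,324),dark(198,220,359,370),dark(194,206,405,417)]; print(M)
for v in range(178,222,2): 
    u=np.nonzero(g[v,345:385]<110)[0]+345; print(v,u.tolist(),end=' ')
w=[ray('wrist',a[0],a[1],117.5) for a in M]
u=[np.nonzero(g[v,350:380]<110)[0].mean()+350 for v in range(182,190)]; q=ray('wrist',np.mean(u),185.5,118); print([((a-w[0])@ex).round(1) for a in w],'pointer',((q-w[0])@ex).round(1))
E
```

```text
time: 43.62
tcp_pos: [476.2, 124.8, 200.7]
eef_rot: [-0.0, 0.687, 0.726, -0.0]
ft_force: [-0.1, 0.2, 0.5]
width: 42.5
finger_force: 0.0
time: 44.2
tcp_pos: [477.2, 124.5, 202.2]
eef_rot: [0.001, 0.687, 0.726, 0.001]
ft_force: [0.2, -0.6, 5.4]
width: 11.5
finger_force: 30.1
time: 44.87
tcp_pos: [477.7, 124.6, 248.1]
eef_rot: [0.002, 0.687, 0.726, 0.002]
ft_force: [-0.7, 0.4, 0.6]
width: 42.6
finger_force: 0.0
time: 45.2
tcp_pos: [456.1, 69.8, 244.9]
eef_rot: [-0.001, 0.688, 0.725, -0.0]
ft_force: [0.2, -0.1, -0.1]
width: 42.7
finger_force: 0.0
[(np.float64(318.3636363636364), np.float64(199.83636363636364), np.int64(55)), (np.float64(364.7831325301205), np.float64(207.57831325301206), np.int64(83)), (np.float64(411.44897959183675), np.float64(199.59183673469389), np.int64(49))]
178 [] 180 [348, 349, 350, 351, 352, 353, 354, 355, 356, 357, 358, 359, 360, 361, 362, 363, 364, 365, 366, 367, 368, 369, 370, 371, 372, 373, 374, 375, 376] 182 [364, 365, 366, 367] 184 [364, 365, 366, 367] 186 [364, 365, 366, 367] 188 [364, 365, 366] 190 [363, 364, 365, 366] 192 [363, 364, 365, 366, 367] 194 [363, 364, 365, 366, 367] 196 [363, 364, 365, 366, 367] 198 [364, 365, 366, 367] 200 [364, 365, 366, 367] 202 [363, 364, 365, 366, 367] 204 [363, 364, 365, 366] 206 [363, 364, 365, 366] 208 [363, 364, 365, 366] 210 [363, 364, 365, 366] 212 [363, 364, 365, 366, 367] 214 [363, 364, 365, 366] 216 [363, 364, 365, 366] 218 [] 220 [] [np.float64(0.0), np.float64(30.0), np.float64(59.9)] pointer 30.0
```

The pointer is now at 30.0 mm, in line with the long mark. I'll raise the arm clear and check the hook, lid and bystanders one last time before handing in.

```bash
python3 -m creep '[-0.1,-0.1,-0.15,0,50, -0.2,-0.2,-0.3,0,50, -0.3,-0.2,-0.4,0,50, -0.3,-0.2,-0.4,0,50, -0.3,-0.2,-0.4,0,50]' 25
python3 lid.py; python3 - <<'E'
from h import *
im=load('top')['im']; cv2.imwrite('pics/end.png',cv2.resize(im[125:265,145:475],(792,336),interpolation=cv2.INTER_CUBIC))
E
```

```text
time: 45.67
tcp_pos: [412.2, -8.2, 348.6]
eef_rot: [0.003, 0.688, 0.726, 0.001]
ft_force: [1.2, -1.1, 0.0]
width: 42.7
finger_force: 0.0
[411.64230066  -7.09149211 346.48750049] [ 0.2  0.1 -0.8] [-0.02  0.06 -0.01]
lid slope rad -0.0022 z at right edge 118.0 left 118.3
```

View pics/end.png

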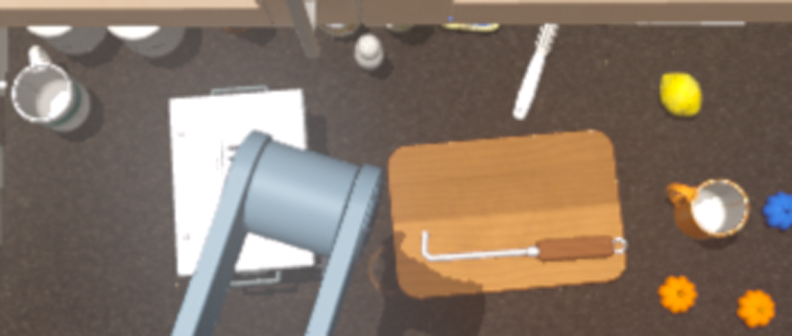

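The lid is shut, the hook lies flat on the board at (425–620, 245), and the bystanders are where they were.

```bash
python3 -c "
from cell import *
print(sign_off())"
```

```text
the job is handed in; nothing more can be done
None
```

The job is handed in: both garlic bulbs stand side by side on the grate, the lid was hooked open and hooked shut, the vent measures 30.0 mm (half shut), and the hook lies flat on the board; I viewed 16 pictures, two over the limit of 14.

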